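# Load a sprung drive coupling and hold its knurled collar home

### The arm

A 6-joint arm with a two-finger parallel gripper is mounted at the origin on a cart in front of the work surface, level with it; the furniture and walls round the work are solid. World frame = base frame: x ahead of the robot, y to its left, z up, the work surface at z = 0. Lengths are in m, angles in rad, forces in N, time in s.
With the tool pointing down it reaches from about 0.35 to 0.975 m from the base axis. Payload 4.9 kg.
Tool frame: the origin (TCP) lies on the centre line of the jaws, within the pads' length; the fingertips stand 14 mm ahead of it and the grasp point (between the pads) lies 5 mm behind it; y points along the fingers, z is the direction in which the jaws open and shut, and the axes are right-handed (so a half turn about y gives the same grasp; the last joint's range is limited). The gripper opens to 85 mm and grips with 20 to 120 N. Pads are 22 mm wide; open, the fingers measure 114 mm over their backs; the gripper's body (76 mm by 85 mm) begins 54 mm behind the grasp point. The pads swing forward as they close: fully open they stand 13 mm farther back than shut.
Start: joints at [-1.389, 0.053, 1.613, -0, 1.476, -0.119], TCP at [0.185, -0.597, 0.245] pointing down, gripper open.
Joint ranges: [-3.01, 3.01], [-1.01, 2.22], [0.06, 2.58], [-1.02, 4.17], [0.09, 2.62], [-3.14, 3.14]. Speed limits (rad/s): [2.57, 2.57, 3.14, 3.14, 3.14, 3.14].

### API

Orientations are given as a rotation vector (axis times angle).
In Python, from station import ctrl gives the robot as it stands.
- The arm moves only by the tool servo_tool, never from a script. Its arguments are lists of equal length, an entry for each row: "delta_pos": the shift along the tool's x, y, z in m, a list of three; "dr": the turn, a rotation vector about the tool's x, y, z in degrees, a list of three; "grip": the opening, from 0 (shut) to 1 (fully open). In form: {"delta_pos": [[x, y, z], ...], "dr": [[rx, ry, rz], ...], "grip": [grip, ...]}. A call has 1 to 5 rows; each row shifts and turns the pose as measured when the row begins, along the tool's axes as they then stand; what a row does not reach is not made up. A row lasts 1/8 s, in which the tool goes at most 62.5 mm and 10.7 degrees, less where a joint would pass 70% of its speed; a pose out of reach is approached as far as the arm can. A call is refused whole if a number of a shift passes 0.0625 or a number of a turn 10.7, either way. A call with a gripper value outside its range is refused whole. The fingers move at their own pace and stop on an object; "grip_force" is the grip in N (left out, the last holds). Time passes only in rows, so rows that do not move let the fingers close. It gives the time, the measured TCP pose, the force and the opening at its end, in the units of the state.
- ctrl.get_obs(): the state, without advancing time (a new reading comes with each control period).
- ctrl.get_image(name): name is "side" or "top" or "wrist"; returns the picture (384x512x3 uint8, red, green, blue); there is no depth.
- ctrl.camera_params(name): a dict with "fovy" (degrees; the focal length in pixels is half the picture's height over the tangent of half this angle, whatever the lens; pixels are square), "cx", "cy" (the principal point, pixels), "eye" and "rotation" of the camera in the world. Camera axes: x right, y down, z forward; pixel columns grow to the right and rows downward; lengths in m; the calibration is good to about 2 mm. A picture is of the moment at which its call begins: read the wrist's pose just before it. camera_params takes no time and is no camera call; for the wrist camera it gives the pose at the moment of the call.
- ctrl.finish_job(): hands the job in, once; it reports no verdict.
Trained networks look in the newest picture that a camera, given by its name, has taken for a name from the list of things; names that differ only in an ending like _2 or _b are one class to them, and where a whole thing is asked for, a point or a joint stands for the part that bears it (a point fixed in the world has none). Each returns a list of dicts, best first, with "score" (0 to 1); they miss things now and then, are a little off and sometimes report something else, mostly with a low value. They report only what shows in the picture. A call takes as long as a camera call.
- ctrl.masks_of(camera, label): "pixels" (384x512 bool, what is visible of it) and "extent" ([left, top, right, bottom] in pixels, round what is visible of it).
The state is a dict: "t": time; "q": joint angles; "dq": joint speeds; "effort": joint torques, N m; "tool_pos": TCP position; "tool_rot": TCP orientation; "contact_force": force on the tool from outside, world axes, zero at the start; "wrist_torque": the same for the moment, N m; "opening": finger opening in m.
Only numpy, scipy, OpenCV 4.12 (cv2) and the standard library are available. Lean on these libraries where they do the work, as an engineer would, in place of code of your own. Each camera call takes 0.05 s, during which the arm holds its last target.

### The job

Take the two brass pins from the wooden stand and drop one into each bore of the coupling hub, then set the knurled collar over the hub's spigot and turn it until the keyways hidden inside it drop over the hub's three brass lugs. Push the collar fully home on the flange against the springs under the pins, and finish while still holding it pushed down: do not let go, it would spring up again. Leave the other things on the bench where they are.

Things in the scene. Friction and masses are not known exactly. Their poses are not given: they have to be found in the camera images.
- hub: Coupling hub, fixed to the bench, upright. Grey round flange 90 mm across, 12 mm high; on it a steel spigot 48 mm across, its flat top 43 mm above the bench, rim chamfered. Origin: on the axis at bench height, z up. The two bores lie on its x axis, 10 mm either side of the middle.
- hub_seat (a point): On the hub's axis, top of the flange, 12 mm above the bench: the collar's rim lies here when home. Three brass lugs, 6 mm wide, 120 degrees apart, one towards hub +y, stand 4.5 mm out of the spigot's side, from 3 to 9 mm above this point. The springs push the collar up with about 9 N in all when home (7 N less its weight); let go, it springs up 3 to 4 mm.
- bore_0 (a point): Centre of the mouth of the bore at hub -x, in the spigot's top, 43 mm above the bench. Bore 12.5 mm wide. Its floor is sprung: a pin dropped in rests with its foot 11 mm above the bench and its top 8 mm above the spigot; the spring gives 0.9 N per mm and can sink 10 mm.
- bore_1 (a point): The same for the bore at hub +x.
- pin_0: Plain brass pin, 10 mm thick, 40 mm long, 25 g, standing upright in the wooden stand. Origin: middle of its foot, z along it to its top. Either pin fits either bore.
- pin_1: The other brass pin, the same.
- pin_stand: Wooden block 45 x 80 x 22 mm, fixed to the bench; the pins stand in its two 14 mm deep holes, 20 mm either side of its middle along its y axis, their tops 26 mm above the block. Origin: centre of its underside.
- collar: Knurled collar, 65 mm high, 0.2 kg, standing on the bench mouth down. Below, a smooth skirt 63 mm across, 39 mm high; above it a knurled grip 50 mm across, 39 to 65 mm up. Origin: on its axis at the lower rim, z up. The skirt's bore is 50 mm wide, 34 mm deep. Set over the spigot, its rim first rests on the lugs, 21 mm above the bench; 5 mm before home it meets the pins.
- collar_grip (a point): On the collar's axis at mid-height of the knurled grip, 52 mm above its rim. Inside the skirt, from the rim up, run three keyways about 10.5 mm wide, 120 degrees apart, hidden: no mark outside shows them and their bearing is not given. Turned up to 120 degrees either way on the lugs, the collar meets them, with about 4 degrees play either side, and can go down 9 mm.
- lever_press: Black lever press, fixed, to the right of the work (lower y) at the front of the bench: base about 200 x 150 mm, its column and the lever with a black ball rise to about 0.45 m. The arm must swing round it, on the robot side, or well above it. Origin: about the middle of its base, at bench height.
- blue_tin: Bystander: flat blue tin, 89 mm across, 37 high. Origin: about the centre of its underside.
- flux_jar: Bystander: brown-stained glass jar with a brush in it, 48 mm high. Origin: about the centre of its underside.
- steel_block: Bystander: round dark steel block, 64 mm across, 17 high. Origin: about the centre of its underside.
- bench_block: Bystander: square dark block 62 x 62 x 22 mm. Origin: about the centre of its underside.
- nippers: Bystander: small dark nippers, 85 mm long. Origin: about the centre of its underside.
- handpiece: Bystander: grey slim handpiece, 166 mm long, 22 thick. Origin: about the centre of its underside.
- red_pliers: Bystander: small red-handled pliers, 126 mm long. Origin: about the centre of its underside.
- pencil: Bystander: red pencil, 107 mm long. Origin: about the centre of its underside.

How it is judged:
On the way, in this order (a step that is already met when the one before it is completed fails the run):
1. both pins stand in the hub's bores, one in each, the collar not yet over them ((((horizontal distance between pin_0 and bore_0 below 0.004 m and z of pin_0 in the frame of hub below 0.015 m) and (horizontal distance between pin_1 and bore_1 below 0.004 m and z of pin_1 in the frame of hub below 0.015 m)) or ((horizontal distance between pin_0 and bore_1 below 0.004 m and z of pin_0 in the frame of hub below 0.015 m) and (horizontal distance between pin_1 and bore_0 below 0.004 m and z of pin_1 in the frame of hub below 0.015 m))) and horizontal distance between collar and hub above 0.05 m), for 0.2 s.
2. the collar is upright round the spigot, on or over the lugs (horizontal distance between collar and hub below 0.004 m and z of collar in the frame of hub below 0.025 m and angle between collar's own z axis and vertical below 0.1 rad), for 0.1 s.
At the end, for the whole second after the job is handed in: One pin in each bore, pressed down (within 4 mm of its axis, foot under 10 mm above the bench); the collar on the hub's axis within 3 mm, upright within 0.06 rad, rim under 14 mm above the bench (home: 12), at rest, the fingers still bearing on it with over 1.5 N ((((horizontal distance between pin_0 and bore_0 below 0.004 m and z of pin_0 in the frame of hub below 0.01 m) and (horizontal distance between pin_1 and bore_1 below 0.004 m and z of pin_1 in the frame of hub below 0.01 m)) or ((horizontal distance between pin_0 and bore_1 below 0.004 m and z of pin_0 in the frame of hub below 0.01 m) and (horizontal distance between pin_1 and bore_0 below 0.004 m and z of pin_1 in the frame of hub below 0.01 m))) and horizontal distance between collar and hub below 0.003 m and z of collar in the frame of hub below 0.014 m and angle between collar's own z axis and vertical below 0.06 rad and linear speed of collar below 0.02 m/s and contact force between the fingers and collar above 1.5 N); the arm keeps its last pose, push and grip.
It fails at once if a bystander is pushed more than 30 mm from its place (distance of any of blue_tin, flux_jar, steel_block, bench_block, nippers, handpiece, red_pliers, pencil from where it was at the start of the episode above 0.03 m).
It also fails if it takes over 72 s, if anything falls off the work surface, if the arm or the gripper's body presses on something with over 40 N, if the wrist force passes 120 N, or if a joint passes its speed limit or range.

## Working session

There is one attempt and no reset: what is moved stays moved. The work goes in short steps, Python scripts to look and compute and a tool call to move; the robot and the scene stay as the last step left them, time stands still between calls to the robot, and variables do not carry over. Pictures are saved under pics/ and viewed, and the job is handed in when it is done.

Besides the shell and the picture viewer there is one more tool, called after ">>>" in YAML: its name, and indented under it one key for each argument. servo_tool: Moves the arm, as the interface text tells. Its arguments: {"type":"object","properties":{"delta_pos":{"type":"array","items":{"type":"array","items":{"type":"number"}}},"dr":{"type":"array","items":{"type":"array","items":{"type":"number"}}},"grip":{"type":"array","items":{"type":"number"}},"grip_force":{"type":"number"}},"required":["delta_pos","dr","grip"]}

```bash
ls; mkdir -p pics
cat > h.py <<'E'
import numpy as np, cv2
from station import ctrl
from scipy.spatial.transform import Rotation as R
def snap(cam,fn):
    p=ctrl.camera_params(cam); im=ctrl.get_image(cam); cv2.imwrite('pics/'+fn,im[:,:,::-1]); return im,p
def ray(p,u,v):
    f=192/np.tan(np.radians(p['fovy'])/2)
    d=np.array([(u-p['cx'])/f,(v-p['cy'])/f,1.]); return np.array(p['eye']),np.array(p['rotation'])@d
def atz(p,u,v,z):
    e,d=ray(p,u,v); return e+d*(z-e[2])/d[2]
def proj(p,X):
    f=192/np.tan(np.radians(p['fovy'])/2)
    c=np.array(p['rotation']).T@(np.array(X)-np.array(p['eye'])); return np.array([p['cx']+f*c[0]/c[2],p['cy']+f*c[1]/c[2]])
E
python3 - <<'E'
from h import *
o=ctrl.get_obs();print(o)
for c in ['side','top','wrist']:
    im,p=snap(c,c+'0.png');print(c,p)
E
```

```text
pics
{'t': 0.0, 'q': array([-1.38902309e+00,  5.33661596e-02,  1.61429750e+00, -1.66336125e-05,
        1.47599567e+00, -1.19005702e-01]), 'dq': array([-0.00145629, -0.00123753,  0.00023116, -0.00110855, -0.00090856,
       -0.00040121]), 'effort': array([-1.36506169e-03, -3.93677938e+01, -3.70177209e+01, -2.31283093e-04,
        6.94130940e-03,  6.93903985e-06]), 'tool_pos': array([ 0.18504956, -0.59635391,  0.24405513]), 'tool_rot': array([-0.31218199,  2.06173059, -2.05742873]), 'contact_force': array([ 0.06232272,  0.37637416, -0.65050352]), 'wrist_torque': array([ 0.01094372, -0.03039436,  0.01371355]), 'opening': 0.08508552283492538}
side {'fovy': 51.639471944865704, 'cx': 249.68816351494635, 'cy': 189.3858747487726, 'eye': array([ 0.51819668, -0.75692917,  0.55863825]), 'rotation': array([-2.10667425, -0.00942028, -0.02895091])}
top {'fovy': 44.339646256279366, 'cx': 252.8706393939838, 'cy': 186.75733191238737, 'eye': array([0.27552142, 0.06266804, 1.25503662]), 'rotation': array([-2.05232595,  2.16116348, -0.23577471])}
wrist {'fovy': 68.36567004199452, 'cx': 255.5734182355533, 'cy': 190.26570934468418, 'eye': array([ 0.24991523, -0.57733411,  0.37254192]), 'rotation': array([ 2.34809866, -1.72895889, -0.238913  ])}
```

```bash
sed -i "s/np.array(p\['rotation'\])/R.from_rotvec(p['rotation']).as_matrix()/g" h.py; cat h.py | tail -8
```

```text
def ray(p,u,v):
    f=192/np.tan(np.radians(p['fovy'])/2)
    d=np.array([(u-p['cx'])/f,(v-p['cy'])/f,1.]); return np.array(p['eye']),R.from_rotvec(p['rotation']).as_matrix()@d
def atz(p,u,v,z):
    e,d=ray(p,u,v); return e+d*(z-e[2])/d[2]
def proj(p,X):
    f=192/np.tan(np.radians(p['fovy'])/2)
    c=R.from_rotvec(p['rotation']).as_matrix().T@(np.array(X)-np.array(p['eye'])); return np.array([p['cx']+f*c[0]/c[2],p['cy']+f*c[1]/c[2]])
```

View pics/top0.png

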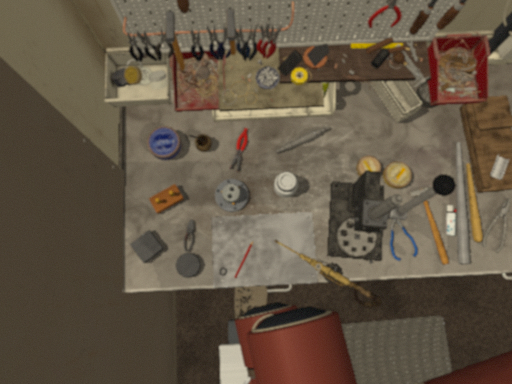

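View pics/side0.png

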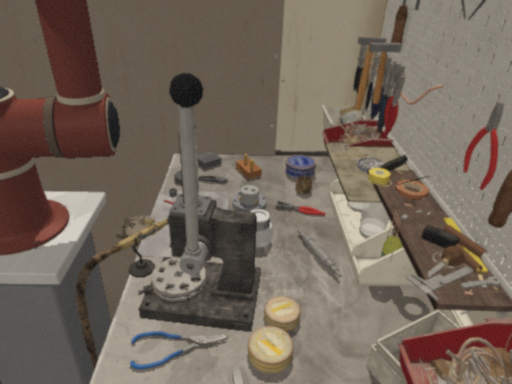

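View pics/wrist0.png

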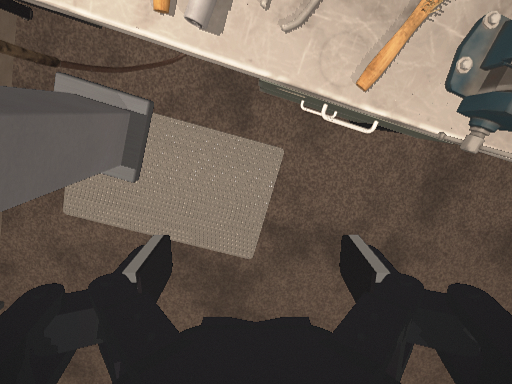

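Run:
```python
from h import *
p=ctrl.camera_params('top')
for n,z in [('hub',.012),('collar',.03),('pin_stand',.022),('pin_0',.045),('lever_press',.0),('flux_jar',0.02),('blue_tin',.037),('steel_block',.017),('pencil',0),('nippers',0),('red_pliers',0),('handpiece',0.01)]:
    for m in ctrl.masks_of('top',n)[:2]:
        v,u=np.nonzero(m['pixels']); print(n,round(m['score'],2),m['extent'],len(u),atz(p,u.mean(),v.mean(),z).round(3))
print(ctrl.get_obs()['t'])
```

```text
hub 0.59 [212.0, 179.9, 247.0, 210.9] 832 [0.533 0.112 0.012]
collar 0.94 [270.7, 169.9, 299.4, 197.7] 479 [ 0.551 -0.035  0.03 ]
pin_stand 0.68 [145.9, 186.3, 182.1, 211.5] 533 [0.531 0.284 0.022]
lever_press 0.52 [174.8, 253.7, 196.8, 278.6] 479 [0.354 0.234 0.   ]
lever_press 0.3 [184.3, 217.9, 191.9, 249.4] 100 [0.443 0.227 0.   ]
blue_tin 0.93 [147.3, 126.8, 184.9, 162.1] 943 [0.681 0.285 0.037]
steel_block 0.98 [175.9, 255.7, 199.8, 276.2] 460 [0.352 0.231 0.017]
pencil 0.71 [219.3, 177.6, 246.9, 208.6] 846 [0.537 0.112 0.   ]
red_pliers 0.52 [231.1, 129.7, 245.9, 167.2] 277 [0.673 0.082 0.   ]
red_pliers 0.37 [147.6, 128.5, 183.7, 157.6] 909 [0.693 0.292 0.   ]
handpiece 0.82 [275.7, 123.0, 330.1, 152.5] 304 [ 0.682 -0.094  0.01 ]
0.75
```

```bash
cat >> h.py <<'E'
def st():
    o=ctrl.get_obs(); M=R.from_rotvec(o['tool_rot']).as_matrix()
    return o,M
def to(X,jaw=None):
    """print shift in tool axes to reach X; jaw: wanted world bearing (deg) of the jaw line"""
    o,M=st(); d=M.T@(np.array(X)-o['tool_pos'])
    b=np.degrees(np.arctan2(M[1,2],M[0,2]))
    s='t %.2f pos %s tool-d %s jawbearing %.2f tilt(y axis) %s F %s open %.4f'%(o['t'],o['tool_pos'].round(4),d.round(4),b,M[:,1].round(4),o['contact_force'].round(1),o['opening'])
    if jaw is not None:
        e=(jaw-b+90)%180-90; s+=' ry(total deg) %.2f'%(-e)   # tool y down
    print(s)
    # levelling: rotation to bring tool y to -z
    c=np.cross(M[:,1],[0,0,-1]); print('level dr(tool,deg)',np.degrees(M.T@c).round(2))
def tri(obs):
    A=np.zeros((3,3));b=np.zeros(3)
    for p,u,v in obs:
        e,d=ray(p,u,v); d=d/np.linalg.norm(d); P=np.eye(3)-np.outer(d,d); A+=P;b+=P@e
    return np.linalg.solve(A,b)
E
python3 - <<'E'
from h import *
t=ctrl.camera_params('top');s=ctrl.camera_params('side')
print('ball',tri([(t,443,184),(s,186,90)]))
for u,v in [(329,182),(329,258),(383,258),(383,182)]: print(atz(t,u,v,0.01))
print('column top', tri([(t,368,178),(s,187,200)]))
for c,zz in [((286,178),.065),((286,184),.065),((232,190),.043),((167,198),.022)]: print(atz(t,*c,zz))
o,M=st();print(M.round(3));to([.4,-.2,.5])
E
```

```text
ball [ 0.44864814 -0.29158282  0.41782826]
[ 0.55484686 -0.15631636  0.01      ]
[ 0.35118496 -0.13864867  0.01      ]
[ 0.34389947 -0.27977235  0.01      ]
[ 0.54725788 -0.30251105  0.01      ]
column top [ 0.46961475 -0.21501563  0.2277604 ]
[ 0.55893263 -0.03604176  0.065     ]
[ 0.54297747 -0.03497549  0.065     ]
[0.53912469 0.10618621 0.043     ]
[0.53086478 0.28102657 0.022     ]
[[-0.955  0.     0.296]
 [-0.296  0.    -0.955]
 [-0.    -1.     0.   ]]
t 0.75 pos [ 0.1852 -0.5969  0.2453] tool-d [-0.3228 -0.2547 -0.3155] jawbearing -72.77 tilt(y axis) [ 0.  0. -1.] F [-0.4  0.2 -0.6] open 0.0854
level dr(tool,deg) [-0.  0. -0.]
```

>>> servo_tool:
  delta_pos:
    - [0,-0.06,0]
    - [0,-0.06,0]
    - [0,-0.06,0]
    - [0,-0.06,0]
    - [-0.02,-0.03,-0.03]
  dr:
    - [0,0,0]
    - [0,0,0]
    - [0,0,0]
    - [0,0,0]
    - [0,0,0]
  grip: [1,1,1,1,1]

```text
t: 1.38
tool_pos: [0.1947, -0.5622, 0.5162]
tool_rot: [-0.311, 2.074, -2.048]
contact_force: [0.8, -0.2, -1.2]
opening: 0.0857
```

>>> servo_tool:
  delta_pos:
    - [-0.04,0,-0.06]
    - [-0.04,0,-0.06]
    - [-0.04,0,-0.06]
    - [-0.04,0,-0.06]
    - [-0.04,0,-0.06]
  dr:
    - [0,0,0]
    - [0,0,0]
    - [0,0,0]
    - [0,0,0]
    - [0,0,0]
  grip: [0.6,0.6,0.6,0.6,0.6]

```text
t: 2.0
tool_pos: [0.284, -0.26, 0.5222]
tool_rot: [-0.302, 2.066, -2.058]
contact_force: [0.8, 0.4, -0.3]
opening: 0.051
```

Run:
```python
from h import *
to([.45,.1,.4],0); print(ctrl.get_obs()['q'].round(2))
```

```text
t 2.00 pos [ 0.284  -0.26    0.5222] tool-d [-0.2628  0.124  -0.296 ] jawbearing -73.15 tilt(y axis) [ 0.0024  0.004  -1.    ] F [ 0.8  0.4 -0.3] open 0.0510 ry(total deg) -73.15
level dr(tool,deg) [ 0.18 -0.   -0.2 ]
[-0.94 -0.52  1.64  0.    2.02  0.34]
```

>>> servo_tool:
  delta_pos:
    - [-0.04,0,-0.054]
    - [-0.04,0,-0.054]
    - [-0.04,0,-0.054]
    - [-0.04,0.02,-0.054]
    - [-0.04,0.06,-0.054]
  dr:
    - [0,0,0]
    - [0,0,0]
    - [0,0,0]
    - [0,0,0]
    - [0,0,0]
  grip: [0.5,0.5,0.5,0.5,0.5]

```text
t: 2.62
tool_pos: [0.3823, 0.0191, 0.4681]
tool_rot: [-0.286, 2.054, -2.06]
contact_force: [0.9, -0.9, -0.6]
opening: 0.0428
```

>>> servo_tool:
  delta_pos:
    - [-0.03,0.06,-0.04]
    - [0,0.02,0]
  dr:
    - [0,0,0]
    - [0,0,0]
  grip: [0.5,0.5]

```text
t: 2.88
tool_pos: [0.3969, 0.0603, 0.3966]
tool_rot: [-0.293, 2.051, -2.057]
contact_force: [-0.4, -1.0, 0.1]
opening: 0.0426
```

Run:
```python
from h import *
to([.45,.1,.4],0); print(ctrl.get_obs()['q'].round(2))
im,p=snap('wrist','w1.png'); 
cv2.imwrite('pics/w1b.png',cv2.resize(im[:,:,::-1],(800,600),interpolation=cv2.INTER_CUBIC))
np.save('w1.npy',dict(p=p),allow_pickle=True)
print(p)
for n in ['hub','collar','pin_stand','pin_0']:
    for m in ctrl.masks_of('wrist',n)[:3]:
        v,u=np.nonzero(m['pixels']); print(n,round(m['score'],2),m['extent'],len(u),atz(p,u.mean(),v.mean(),.04).round(3))
```

```text
t 2.88 pos [0.3969 0.0603 0.3966] tool-d [-0.0625 -0.0025 -0.0223] jawbearing -72.87 tilt(y axis) [ 1.610e-02 -3.000e-04 -9.999e-01] F [-0.4 -1.   0.1] open 0.0426 ry(total deg) -72.87
level dr(tool,deg) [-0.29  0.   -0.88]
[-0.04 -0.55  1.87  0.    1.81  1.24]
{'fovy': 68.36567004199452, 'cx': 255.5734182355533, 'cy': 190.26570934468418, 'eye': array([0.45964936, 0.07952209, 0.52601813]), 'rotation': array([ 2.35369875, -1.73785161, -0.21849482])}
hub 0.7 [222.8, 37.8, 276.8, 96.6] 2390 [0.532 0.111 0.04 ]
collar 0.56 [316.8, 60.5, 357.2, 97.9] 1397 [ 0.552 -0.031  0.04 ]
collar 0.25 [114.2, 11.4, 175.8, 52.3] 1519 [0.53  0.275 0.04 ]
pin_stand 0.66 [112.9, 11.4, 177.2, 52.4] 1681 [0.529 0.277 0.04 ]
```

View pics/w1b.png

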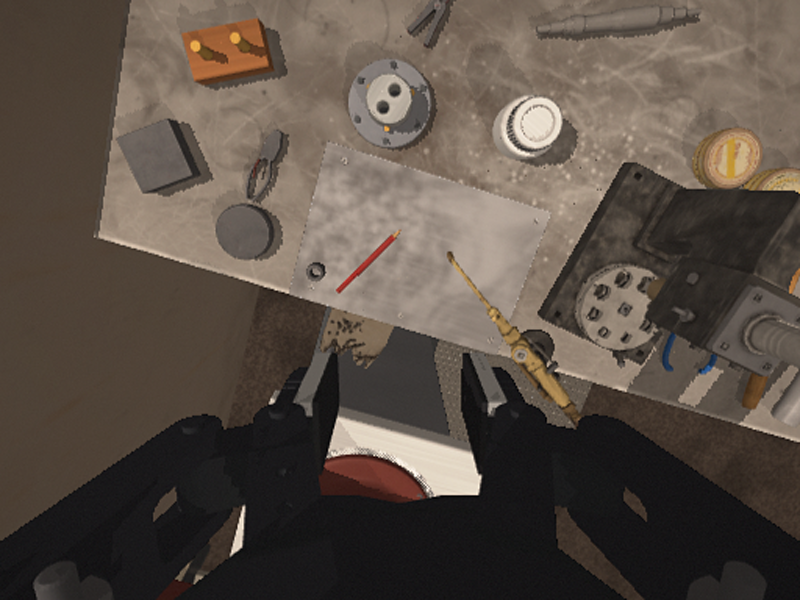

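Run:
```python
from h import *
p=np.load('w1.npy',allow_pickle=True).item()['p']; k=512/800
P=[atz(p,u*k,v*k,.048) for u,v in [(196,46),(236,38)]]
B=[atz(p,u*k,v*k,.043) for u,v in [(395,90),(383,107)]]
print(P,B,np.array(B).mean(0))
print('collar top',atz(p,539*k,119*k,.065))
for a in (P,B):
    d=a[1]-a[0];print(np.degrees(np.arctan2(d[1],d[0])),np.linalg.norm(d))
L=atz(p,387*k,128*k,.018);print('lug',L)
c=np.array(p['eye']);o,M=st()
print('cam in tool', M.T@(c-o['tool_pos']))
```

```text
[array([0.52408794, 0.30431788, 0.048     ]), array([0.54243309, 0.26865298, 0.048     ])] [array([0.54448055, 0.10827445, 0.043     ]), array([0.52567514, 0.11526862, 0.043     ])] [0.53507784 0.11177153 0.043     ]
collar top [ 0.5572491  -0.03505998  0.065     ]
-62.77983365315267 0.04010647570771924
159.59863823167257 0.02006394787484437
lug [0.51016984 0.1069639  0.018     ]
cam in tool [-0.06833468 -0.12244081 -0.00257588]
```

```bash
cat >> h.py <<'E'
def plan(X,jaw=None,n=None,ryt=None,vmax=.055):
    """rows with combined shift and yaw; jaw picks nearest unless ryt given; also levels gradually"""
    o,M=st(); b=np.degrees(np.arctan2(M[1,2],M[0,2]))
    e=0
    if jaw is not None: e=(jaw-b+90)%180-90
    if ryt is not None: e=-ryt
    d=np.array(X)-o['tool_pos']
    if n is None: n=int(max(np.ceil(abs(e)/10.5),np.ceil(np.linalg.norm(d)/vmax),1))
    c=np.degrees(M.T@np.cross(M[:,1],[0,0,-1]))
    rows=[];rot=[]
    for i in range(n):
        a=np.radians(b+e*i/n); z=np.array([np.cos(a),np.sin(a),0]);y=np.array([0,0,-1.]);x=np.cross(y,z)
        rows.append([round(float(w@d/n),4) for w in (x,y,z)]); rot.append([round(c[0],1) if i==n-1 else 0,round(-e/n,2),round(c[2],1) if i==n-1 else 0])
    print('t %.2f'%o['t'],o['tool_pos'].round(4),'b %.2f'%b,'e %.2f'%e,'lvl',c.round(2),'q',o['q'].round(2),'F',o['contact_force'].round(1),'op %.4f'%o['opening']); print(rows);print(rot)
E
python3 - <<'E'
from h import *
plan([.52,.27,.22],ryt=-100,n=10)
E
```

```text
t 3.12 [0.3979 0.0572 0.4021] b -73.26 e 100.00 lvl [-0.46  0.   -1.28] q [-0.04 -0.56  1.86 -0.    1.81  1.24] F [ 0.1 -0.2  0.6] op 0.0428
[[-0.0178, 0.0182, -0.0169], [-0.0205, 0.0182, -0.0135], [-0.0225, 0.0182, -0.0097], [-0.0239, 0.0182, -0.0057], [-0.0245, 0.0182, -0.0015], [-0.0244, 0.0182, 0.0028], [-0.0235, 0.0182, 0.007], [-0.0219, 0.0182, 0.011], [-0.0197, 0.0182, 0.0146], [-0.0169, 0.0182, 0.0178]]
[[0, -10.0, 0], [0, -10.0, 0], [0, -10.0, 0], [0, -10.0, 0], [0, -10.0, 0], [0, -10.0, 0], [0, -10.0, 0], [0, -10.0, 0], [0, -10.0, 0], [np.float64(-0.5), -10.0, np.float64(-1.3)]]
```

>>> servo_tool:
  delta_pos:
    - [-0.018,0.018,-0.017]
    - [-0.0205,0.018,-0.0135]
    - [-0.0225,0.018,-0.01]
    - [-0.024,0.018,-0.006]
    - [-0.0245,0.018,-0.0015]
  dr:
    - [0,-10,0]
    - [0,-10,0]
    - [0,-10,0]
    - [0,-10,0]
    - [0,-10,0]
  grip: [0.4,0.4,0.4,0.4,0.4]

```text
t: 3.75
tool_pos: [0.4688, 0.1606, 0.328]
tool_rot: [-0.952, 1.457, -1.508]
contact_force: [0.0, -0.5, 0.7]
opening: 0.034
```

>>> servo_tool:
  delta_pos:
    - [-0.0245,0.018,0.003]
    - [-0.0235,0.018,0.007]
    - [-0.022,0.018,0.011]
    - [-0.02,0.018,0.0145]
    - [-0.017,0.018,0.018]
  dr:
    - [0,-10,0]
    - [0,-10,0]
    - [0,-10,0]
    - [0,-10,0]
    - [0,-10,0]
  grip: [0.4,0.4,0.4,0.4,0.4]

```text
t: 4.38
tool_pos: [0.5441, 0.2668, 0.2527]
tool_rot: [-1.363, 0.783, -0.88]
contact_force: [0.0, -0.3, 1.0]
opening: 0.0339
```

```bash
sed -i 's/round(c\[0\],1)/round(float(c[0]),1)/;s/round(c\[2\],1)/round(float(c[2]),1)/' h.py
python3 - <<'E'
from h import *
plan([.542,.2687,.1],27.2)
im,p=snap('wrist','w2.png'); np.save('w2.npy',dict(p=p),allow_pickle=True)
cv2.imwrite('pics/w2b.png',cv2.resize(im[:,:,::-1],(800,600),interpolation=cv2.INTER_CUBIC))
E
```

```text
t 4.38 [0.5441 0.2668 0.2527] b 28.48 e -1.28 lvl [-3.67 -0.    1.77] q [ 0.34 -0.04  1.69 -0.02  1.42 -0.15] F [ 0.  -0.3  1. ] op 0.0339
[[-0.0009, 0.0509, -0.0003], [-0.0009, 0.0509, -0.0003], [-0.0009, 0.0509, -0.0003]]
[[0, np.float64(0.43), 0], [0, np.float64(0.43), 0], [-3.7, np.float64(0.43), 1.8]]
```

View pics/w2b.png

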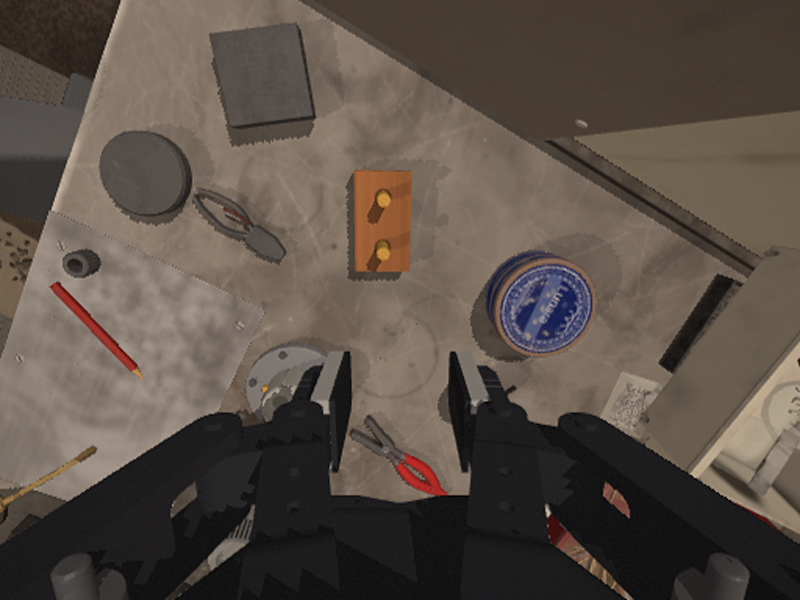

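>>> servo_tool:
  delta_pos:
    - [0,0.02,0]
    - [0,0.02,0]
    - [0,0.0,0]
  dr:
    - [-3.7,1,1.8]
    - [0,0,0]
    - [0,0,0]
  grip: [0.4,0.4,0.4]

```text
t: 4.8
tool_pos: [0.5493, 0.2662, 0.2132]
tool_rot: [-1.394, 0.851, -0.852]
contact_force: [0.3, 0.7, -0.7]
opening: 0.0345
```

Run:
```python
from h import *
p2=np.load('w2.npy',allow_pickle=True).item()['p'];k=512/800
print([atz(p2,u*k,v*k,.048) for u,v in [(384,198),(384,246)]])
plan([.542,.2687,.1],27.2)
im,p=snap('wrist','w3.png'); np.save('w3.npy',dict(p=p),allow_pickle=True)
cv2.imwrite('pics/w3b.png',cv2.resize(im[:,:,::-1],(800,600),interpolation=cv2.INTER_CUBIC))
```

```text
[array([0.52435563, 0.3067455 , 0.048     ]), array([0.54098208, 0.27533822, 0.048     ])]
t 4.80 [0.5493 0.2662 0.2132] b 27.28 e -0.08 lvl [-0.16 -0.   -0.09] q [ 0.33  0.04  1.68  0.    1.42 -0.15] F [ 0.3  0.7 -0.7] op 0.0345
[[-0.0019, 0.0377, -0.0018], [-0.0019, 0.0377, -0.0018], [-0.0019, 0.0377, -0.0018]]
[[0, np.float64(0.03), 0], [0, np.float64(0.03), 0], [-0.2, np.float64(0.03), -0.1]]
```

View pics/w3b.png

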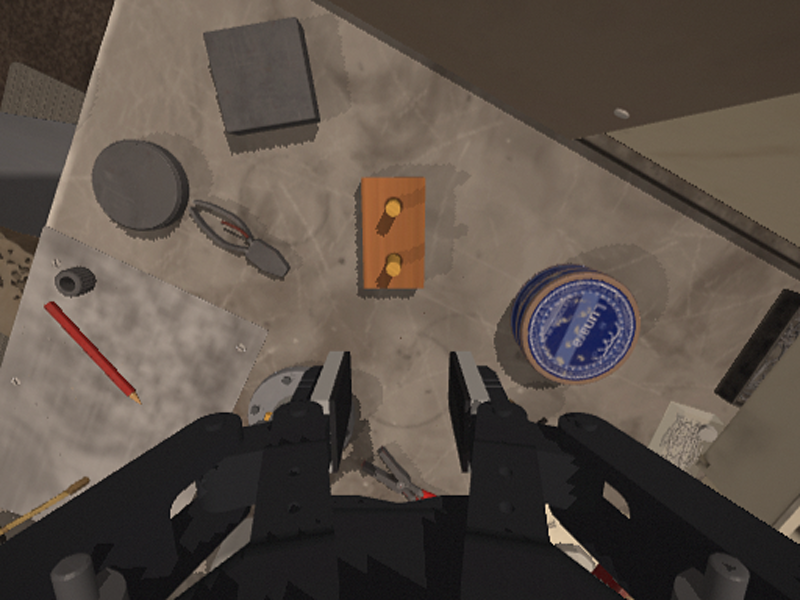

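Run:
```python
from h import *
k=512/800
p=np.load('w3.npy',allow_pickle=True).item()['p']
print([atz(p,u*k,v*k,.048).round(4) for u,v in [(393,206),(393,264)]])
im=cv2.imread('pics/w3.png'); cv2.imwrite('pics/w3c.png',cv2.resize(im[105:195,220:285],None,fx=6,fy=6,interpolation=cv2.INTER_CUBIC))
```

```text
[array([0.524 , 0.3069, 0.048 ]), array([0.5415, 0.2727, 0.048 ])]
```

View pics/w3c.png

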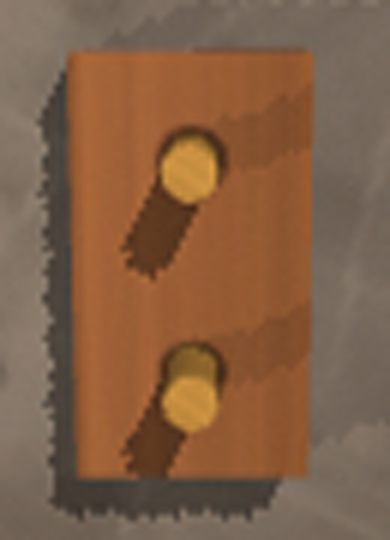

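Run:
```python
from h import *
p=np.load('w3.npy',allow_pickle=True).item()['p']
A=atz(p,251.7,133.7,.048);B=atz(p,251.7,172.2,.048);print(A,B,np.linalg.norm(A-B),np.degrees(np.arctan2(*(A-B)[1::-1])))
plan([*B[:2],.1])
```

```text
[0.52503863 0.3053724  0.048     ] [0.54327984 0.26969474 0.048     ] 0.040070412008718276 117.0796715650037
t 4.85 [0.5499 0.2664 0.2146] b 27.29 e 0.00 lvl [-0.3   0.   -0.06] q [ 0.33  0.04  1.68  0.    1.42 -0.15] F [-0.   0.6  0.1] op 0.0341
[[-0.002, 0.0382, -0.0015], [-0.002, 0.0382, -0.0015], [-0.002, 0.0382, -0.0015]]
[[0, 0.0, 0], [0, 0.0, 0], [-0.3, 0.0, -0.1]]
```

>>> servo_tool:
  delta_pos:
    - [-0.003,0.04,-0.002]
    - [-0.003,0.04,-0.002]
    - [0,0.04,0]
    - [0,0.025,0]
    - [0,0,0]
  dr:
    - [0,0,0]
    - [-0.3,0,0]
    - [0,0,0]
    - [0,0,0]
    - [0,0,0]
  grip: [0.4,0.4,0.4,0.4,0.4]

```text
t: 5.48
tool_pos: [0.5495, 0.2708, 0.0766]
tool_rot: [-1.382, 0.842, -0.862]
contact_force: [-1.1, 0.5, -0.1]
opening: 0.0342
```

Run:
```python
from h import *
plan([.5433,.2697,.04])
im,p=snap('wrist','w4.png')
```

```text
t 5.47 [0.5495 0.2708 0.0766] b 27.11 e 0.00 lvl [-1.07 -0.    0.14] q [ 0.34  0.17  1.78  0.    1.17 -0.14] F [-1.1  0.5 -0.1] op 0.0342
[[-0.0018, 0.0366, -0.006]]
[[-1.1, 0.0, 0.1]]
```

View pics/w4.png

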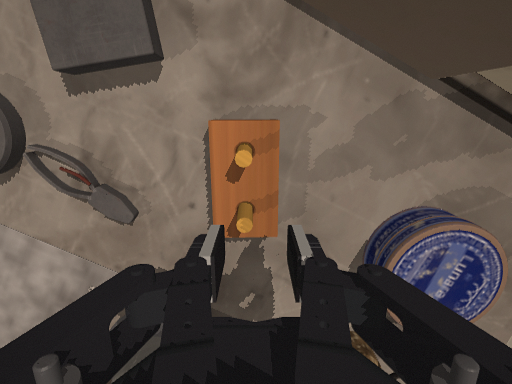

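>>> servo_tool:
  delta_pos:
    - [-0.002,0,-0.006]
    - [-0.001,0.014,-0.001]
    - [0,0.014,0]
    - [0,0.006,0]
    - [0,0,0]
  dr:
    - [-1,0,0]
    - [0,0,0]
    - [0,0,0]
    - [0,0,0]
    - [0,0,0]
  grip: [0.4,0.4,0.4,0.4,0.4]

```text
t: 6.15
tool_pos: [0.5456, 0.2716, 0.0471]
tool_rot: [-1.389, 0.846, -0.861]
contact_force: [0.0, 0.6, -0.3]
opening: 0.0342
```

Run:
```python
from h import *
plan([.5433,.2697,.04])
im,p=snap('wrist','w5.png')
```

```text
t 6.15 [0.5456 0.2716 0.0471] b 27.10 e 0.00 lvl [-0.63 -0.    0.23] q [ 0.34  0.21  1.79 -0.    1.13 -0.13] F [ 0.   0.6 -0.3] op 0.0342
[[0.0007, 0.0071, -0.0029]]
[[-0.6, 0.0, 0.2]]
```

View pics/w5.png

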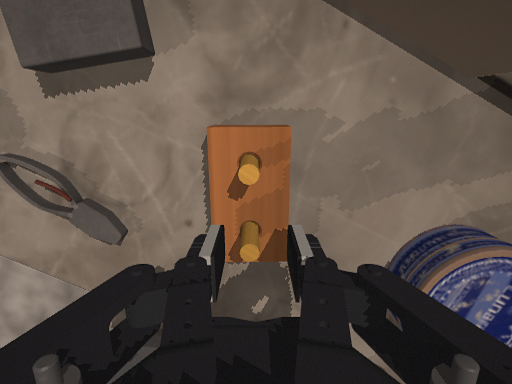

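>>> servo_tool:
  delta_pos:
    - [0.001,0.006,-0.003]
    - [0,0.002,0]
    - [0,0,0]
    - [0,0,0]
    - [0,0,0]
  dr:
    - [-0.6,0,0]
    - [0,0,0]
    - [0,0,0]
    - [0,0,0]
    - [0,0,0]
  grip: [0.4,0.4,0,0,0]
  grip_force: 30

```text
t: 6.82
tool_pos: [0.5441, 0.2694, 0.0396]
tool_rot: [-1.398, 0.851, -0.858]
contact_force: [0.1, 0.9, 0.1]
opening: 0.0086
```

Run:
```python
from h import *
plan([.5433,.2697,.04])
im,p=snap('wrist','w6.png')
```

```text
t 6.83 [0.5441 0.2694 0.0396] b 27.10 e 0.00 lvl [-0.09  0.    0.25] q [ 0.34  0.22  1.8  -0.    1.12 -0.13] F [0.1 0.9 0.1] op 0.0086
[[-0.0006, -0.0004, -0.0006]]
[[-0.1, 0.0, 0.2]]
```

View pics/w6.png

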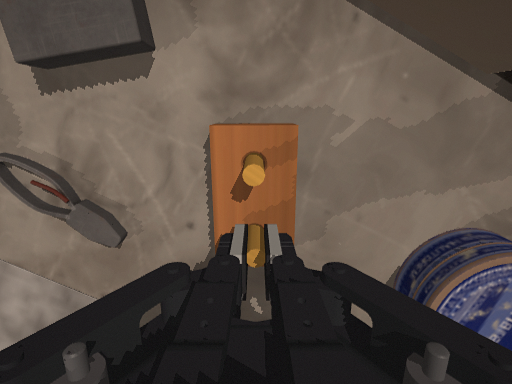

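>>> servo_tool:
  delta_pos:
    - [0,-0.03,0]
    - [0,-0.05,0]
    - [0,-0.05,0]
  dr:
    - [0,0,0]
    - [0,0,0]
    - [0,0,0]
  grip: [0,0,0]

```text
t: 7.25
tool_pos: [0.5406, 0.2687, 0.1668]
tool_rot: [-1.406, 0.857, -0.854]
contact_force: [1.0, -0.5, -0.4]
opening: 0.0087
```

```bash
sed -i 's/round(-e\/n,2)/round(float(-e\/n),2)/' h.py
python3 - <<'E'
from h import *
plan([.535,.112,.19],69.6,n=5)
E
```

```text
t 7.25 [0.5406 0.2687 0.1668] b 27.09 e 42.51 lvl [ 0.5  -0.    0.17] q [ 0.34  0.07  1.73 -0.    1.35 -0.13] F [ 1.  -0.5 -0.4] op 0.0087
[[0.0274, -0.0046, -0.0153], [0.0248, -0.0046, -0.0191], [0.0217, -0.0046, -0.0226], [0.0181, -0.0046, -0.0256], [0.0142, -0.0046, -0.028]]
[[0, -8.5, 0], [0, -8.5, 0], [0, -8.5, 0], [0, -8.5, 0], [0.5, -8.5, 0.2]]
```

>>> servo_tool:
  delta_pos:
    - [0.0275,-0.005,-0.015]
    - [0.025,-0.005,-0.019]
    - [0.022,-0.005,-0.0225]
    - [0.018,-0.005,-0.0255]
    - [0.014,-0.005,-0.028]
  dr:
    - [0,-8.5,0]
    - [0,-8.5,0]
    - [0,-8.5,0]
    - [0,-8.5,0]
    - [0,-8.5,0]
  grip: [0,0,0,0,0]

```text
t: 7.88
tool_pos: [0.5401, 0.1108, 0.2011]
tool_rot: [-1.557, 0.251, -0.263]
contact_force: [-0.2, 0.4, -1.0]
opening: 0.0088
```

>>> servo_tool:
  delta_pos:
    - [0,0,0]
  dr:
    - [0,0,0]
  grip: [0]

```text
t: 8.0
tool_pos: [0.5404, 0.1093, 0.2018]
tool_rot: [-1.557, 0.253, -0.266]
contact_force: [-0.2, 0.8, 0.8]
opening: 0.0088
```

Run:
```python
from h import *
plan([.535,.112,.19],69.6)
im,p=snap('wrist','w7.png'); np.save('w7.npy',dict(p=p),allow_pickle=True)
cv2.imwrite('pics/w7b.png',cv2.resize(im[:,:,::-1],(800,600),interpolation=cv2.INTER_CUBIC))
```

```text
t 8.00 [0.5404 0.1093 0.2018] b 71.07 e -1.47 lvl [0.02 0.   0.5 ] q [ 0.07 -0.1   1.83 -0.    1.4  -1.17] F [-0.2  0.8  0.8] op 0.0088
[[-0.006, 0.0118, 0.0008]]
[[0.0, 1.47, 0.5]]
```

View pics/w7b.png

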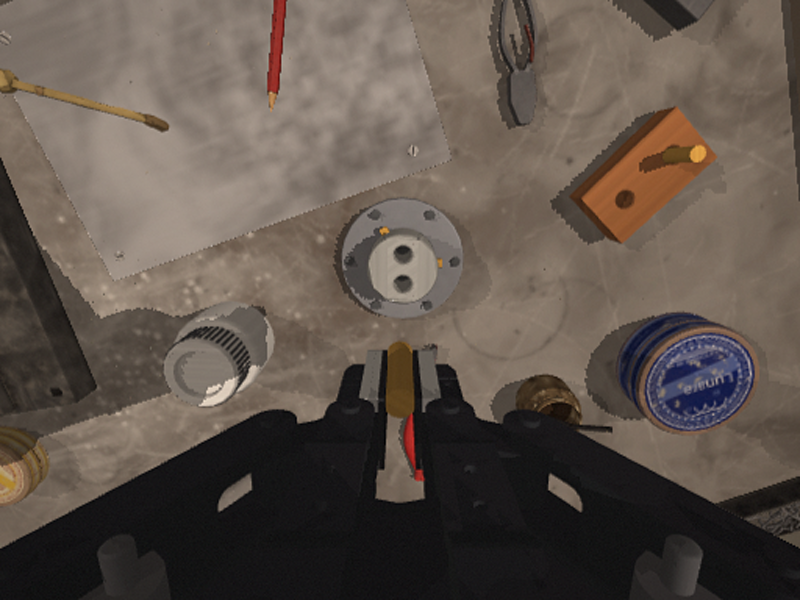

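Run:
```python
from h import *
im=cv2.imread('pics/w7.png'); cv2.imwrite('pics/w7c.png',cv2.resize(im[120:275,205:310],None,fx=5,fy=5,interpolation=cv2.INTER_CUBIC)[:600])
```

```text
(no output)
```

View pics/w7c.png

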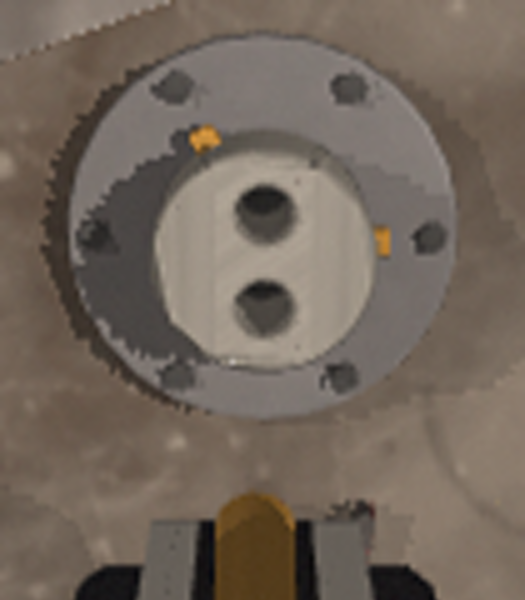

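Run:
```python
from h import *
p=np.load('w7.npy',allow_pickle=True).item()['p']
A=atz(p,258.2,162.4,.043);B=atz(p,257.9,181.4,.043);print('A',A,'B',B,(A+B)/2,np.linalg.norm(A-B),np.degrees(np.arctan2(*(A-B)[1::-1])))
print(atz(p,205+263/5,120+227/5,.012))
# lugs
for u,v in [(205,138),(383,241)]: 
    L=atz(p,205+u/5,120+v/5,.021); d=L-(A+B)/2; print(L,np.degrees(np.arctan2(d[1],d[0])),np.linalg.norm(d[:2]))
# spigot top circle ~ x155-373,y150-367
print(atz(p,205+264/5,120+259/5,.043))
plan([B[0]-.5*0,B[1],.10],69.6)
o,M=st(); print(M.round(3))
# collar estimate
print('collar',atz(p,205*.64,374*.64,.065))
# pin-tip check
print(proj(p,o['tool_pos']+M@[0,.030,0]),proj(p,o['tool_pos']+M@[0,-.01,0]))
```

```text
A [0.52587622 0.11662088 0.043     ] B [0.54480176 0.10985949 0.043     ] [0.53533899 0.11324018 0.043     ] 0.020097071820672437 160.34008448736512
[0.53441669 0.11331934 0.012     ]
[0.51002999 0.10820883 0.021     ] -168.75635483825894 0.025804263946147515
[0.54437191 0.13802003 0.021     ] 69.97183578087025 0.02637488196088829
[0.53506525 0.11306142 0.043     ]
t 8.05 [0.5402 0.1102 0.2015] b 71.09 e -1.49 lvl [ 0.   -0.    0.46] q [ 0.07 -0.1   1.83 -0.    1.4  -1.17] F [ 0.2 -0.3 -0.1] op 0.0087
[[0.0022, 0.0508, 0.0006], [0.0022, 0.0508, 0.0006]]
[[0, 0.75, 0], [0.0, 0.75, 0.5]]
[[ 0.946  0.008  0.324]
 [-0.324 -0.003  0.946]
 [ 0.008 -1.    -0.   ]]
collar [ 0.55532211 -0.03102163  0.065     ]
[257.80702379 226.98432136] [258.54203664 260.62090633]
```

>>> servo_tool:
  delta_pos:
    - [0.002,0.04,0.001]
    - [0.002,0.04,0.001]
    - [0,0.03,0]
    - [0,0,0]
  dr:
    - [0,0.7,0]
    - [0,0.7,0.5]
    - [0,0,0]
    - [0,0,0]
  grip: [0,0,0,0]

```text
t: 8.55
tool_pos: [0.5459, 0.1144, 0.0894]
tool_rot: [-1.55, 0.28, -0.281]
contact_force: [-0.5, 0.0, -0.0]
opening: 0.0089
```

Run:
```python
from h import *
plan([.5448,.1099,.09],70)
im,p=snap('wrist','w8.png'); np.save('w8.npy',dict(p=p),allow_pickle=True)
im=cv2.imread('pics/w8.png'); cv2.imwrite('pics/w8c.png',cv2.resize(im[110:285,185:330],None,fx=4,fy=4,interpolation=cv2.INTER_CUBIC)[:600])
o,M=st();print(proj(p,o['tool_pos']+M@[0,.032,0]),proj(p,[.5448,.1099,.043]),proj(p,[.5259,.1166,.043]))
```

```text
t 8.55 [0.5459 0.1144 0.0894] b 69.53 e 0.47 lvl [-0.15 -0.    0.02] q [ 0.07  0.04  1.9   0.    1.2  -1.14] F [-0.5  0.  -0. ] op 0.0089
[[0.0006, -0.0006, -0.0046]]
[[-0.2, -0.47, 0.0]]
[257.4670137  229.88133533] [249.29553729 218.77743685] [248.5968125  189.49314823]
```

View pics/w8c.png

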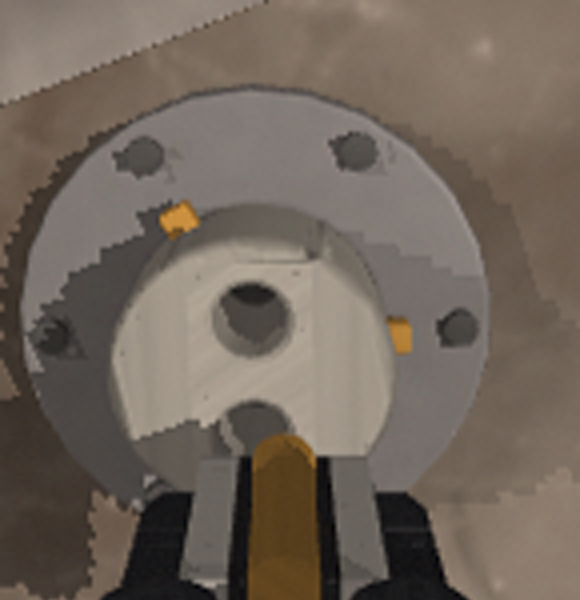

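>>> servo_tool:
  delta_pos:
    - [0.001,0,-0.004]
    - [0,0,0]
  dr:
    - [0,-0.5,0]
    - [0,0,0]
  grip: [0,0]

```text
t: 8.85
tool_pos: [0.5488, 0.1109, 0.0947]
tool_rot: [-1.549, 0.265, -0.28]
contact_force: [-1.1, -0.3, 0.8]
opening: 0.0088
```

```bash
cat >> h.py <<'E'
def pinto(bore,z=.09,off=(-.0008,0,-.0008),jaw=70):
    o,M=st(); plan(np.array([*bore,z])-M@np.array(off),jaw)
E
python3 - <<'E'
from h import *
pinto((.5448,.1099))
im,p=snap('wrist','w9.png'); np.save('w9.npy',dict(p=p),allow_pickle=True)
im=cv2.imread('pics/w9.png'); cv2.imwrite('pics/w9c.png',cv2.resize(im[110:260,185:330],None,fx=4,fy=4,interpolation=cv2.INTER_CUBIC)[:600])
o,M=st();print(proj(p,o['tool_pos']+M@[0,.032,0]),proj(p,[.5448,.1099,.043]),proj(p,[.5259,.1166,.043]))
E
```

```text
t 8.85 [0.5488 0.1109 0.0947] b 70.10 e -0.10 lvl [-0.36 -0.    0.47] q [ 0.07  0.03  1.9   0.    1.2  -1.16] F [-1.1 -0.3  0.8] op 0.0088
[[-0.0026, 0.0047, -0.0015]]
[[-0.4, 0.1, 0.5]]
[256.81584065 227.25395183] [252.42372344 209.91684607] [252.132371   181.04529907]
```

View pics/w9c.png

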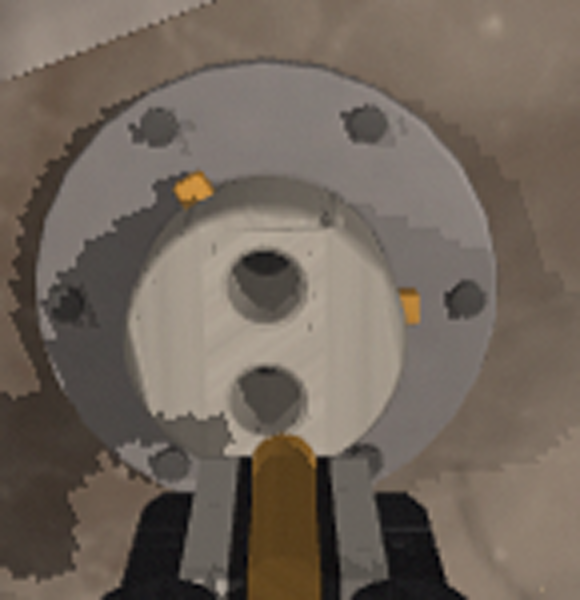

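>>> servo_tool:
  delta_pos:
    - [-0.0025,0.004,-0.0015]
    - [0,0,0]
  dr:
    - [-0.4,0,0.4]
    - [0,0,0]
  grip: [0,0]

```text
t: 9.15
tool_pos: [0.5469, 0.1104, 0.0923]
tool_rot: [-1.554, 0.27, -0.276]
contact_force: [0.1, -0.6, 0.0]
opening: 0.0083
```

Run:
```python
from h import *
pinto((.5448,.1099));
im,p=snap('wrist','w10.png')
pinto((.5448,.1099));
im=cv2.imread('pics/w10.png'); cv2.imwrite('pics/w10c.png',cv2.resize(im[110:260,185:330],None,fx=4,fy=4,interpolation=cv2.INTER_CUBIC)[:600])
o,M=st();print(proj(p,o['tool_pos']+M@[0,.032,0]),proj(p,[.5448,.1099,.043]),proj(p,[.5259,.1166,.043]))
```

```text
t 9.15 [0.5469 0.1104 0.0923] b 70.07 e -0.07 lvl [-0.02  0.    0.22] q [ 0.07  0.04  1.9  -0.    1.2  -1.16] F [ 0.1 -0.6  0. ] op 0.0083
[[-0.001, 0.0023, -0.0004]]
[[-0.0, 0.07, 0.2]]
t 9.20 [0.5472 0.1105 0.0925] b 70.08 e -0.08 lvl [-0.03  0.    0.25] q [ 0.07  0.04  1.9  -0.    1.2  -1.16] F [-0.1 -0.  -0. ] op 0.0088
[[-0.0012, 0.0025, -0.0005]]
[[-0.0, 0.08, 0.3]]
[256.667876  227.1580177] [254.51830152 213.7059671 ] [254.27406799 184.62650559]
```

View pics/w10c.png

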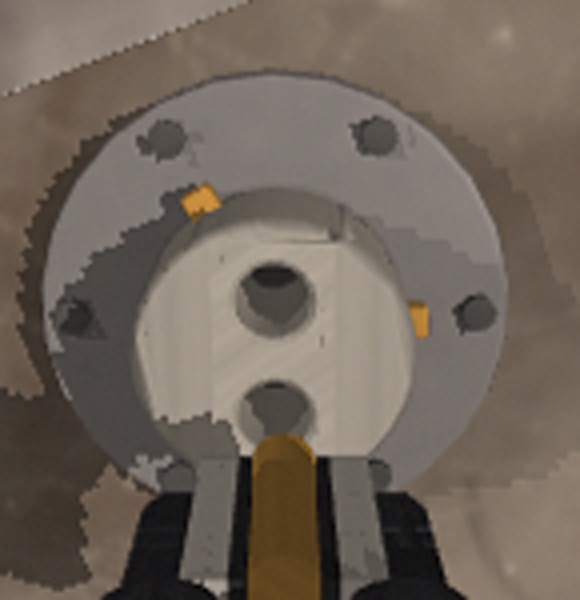

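>>> servo_tool:
  delta_pos:
    - [-0.0015,0.008,-0.001]
    - [0,0.004,0]
  dr:
    - [0,0,0.2]
    - [0,0,0]
  grip: [0,0]

```text
t: 9.45
tool_pos: [0.5455, 0.11, 0.0801]
tool_rot: [-1.553, 0.272, -0.274]
contact_force: [-0.6, 0.1, -0.7]
opening: 0.0088
```

Run:
```python
from h import *
im,p=snap('wrist','w11.png')
pinto((.5448,.1099),z=.075,off=(-.0004,0,-.0003));
im=cv2.imread('pics/w11.png'); cv2.imwrite('pics/w11c.png',cv2.resize(im[110:260,185:330],None,fx=4,fy=4,interpolation=cv2.INTER_CUBIC)[:600])
o,M=st();print(proj(p,o['tool_pos']+M@[0,.032,0]),proj(p,[.5448,.1099,.043]),proj(p,[.5259,.1166,.043]))
```

```text
t 9.50 [0.5454 0.1099 0.0797] b 70.07 e -0.07 lvl [-0.03 -0.    0.04] q [ 0.07  0.05  1.91  0.    1.18 -1.16] F [ 0.1  0.1 -0.9] op 0.0087
[[-0.0001, 0.0047, 0.0001]]
[[-0.0, 0.07, 0.0]]
[256.33560031 226.11081369] [255.8985891  222.41558582] [255.67932387 191.66106176]
```

View pics/w11c.png

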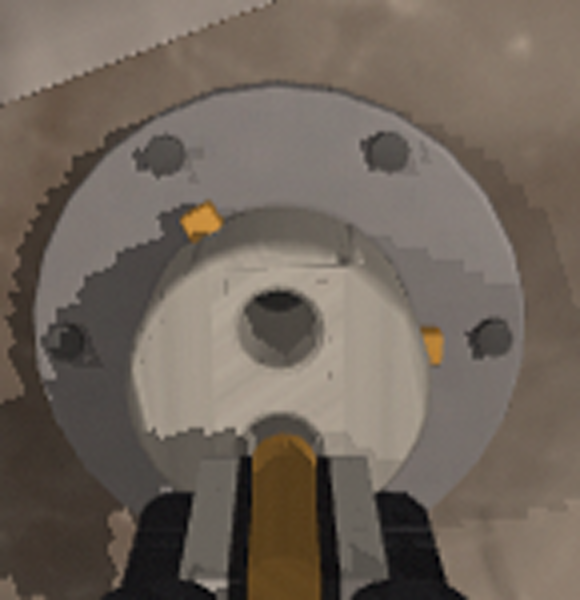

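>>> servo_tool:
  delta_pos:
    - [0.0003,0.007,-0.0002]
    - [0,0.006,0]
    - [0,0.005,0]
    - [0,0.002,0]
  dr:
    - [0,0,0]
    - [0,0,0]
    - [0,0,0]
    - [0,0,0]
  grip: [0,0,0,0]

```text
t: 10.0
tool_pos: [0.5453, 0.1096, 0.0577]
tool_rot: [-1.553, 0.273, -0.273]
contact_force: [-0.5, -0.7, -0.1]
opening: 0.0087
```

Run:
```python
from h import *
im,p=snap('wrist','w12.png')
pinto((.5448,.1099),z=.06,off=(-.0004,0,-.0003));
im=cv2.imread('pics/w12.png'); cv2.imwrite('pics/w12c.png',cv2.resize(im[110:260,185:330],None,fx=4,fy=4,interpolation=cv2.INTER_CUBIC)[:600])
```

```text
t 10.05 [0.5452 0.1096 0.0576] b 70.07 e -0.07 lvl [-0.01  0.   -0.02] q [ 0.06  0.08  1.91  0.    1.14 -1.16] F [ 0.3 -0.5 -1.4] op 0.0085
[[-0.0001, -0.0024, 0.0004]]
[[-0.0, 0.07, -0.0]]
```

View pics/w12c.png

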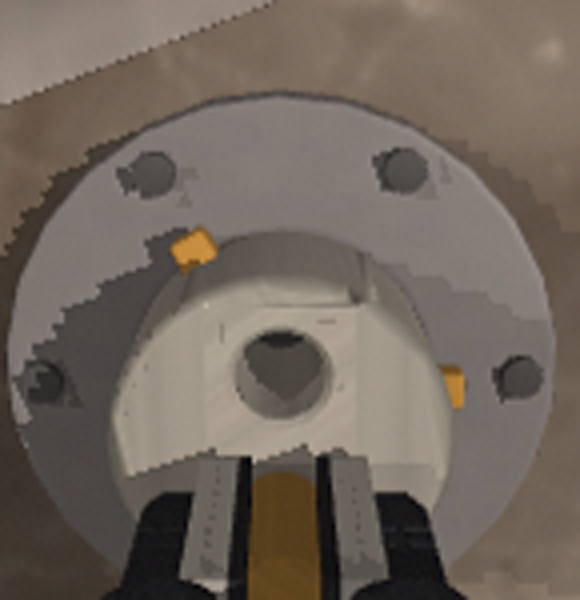

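>>> servo_tool:
  delta_pos:
    - [0,0,0]
    - [0,0,0]
    - [0,-0.02,0]
    - [0,-0.05,0]
    - [0,0,0]
  dr:
    - [0,0,0]
    - [0,0,0]
    - [0,0,0]
    - [0,0,0]
    - [0,0,0]
  grip: [0.3,0.3,0.3,0.4,0.4]

```text
t: 10.68
tool_pos: [0.5466, 0.1097, 0.1336]
tool_rot: [-1.552, 0.27, -0.276]
contact_force: [0.6, -0.7, 0.1]
opening: 0.0344
```

Run:
```python
from h import *
im,p=snap('wrist','w13.png'); np.save('w13.npy',dict(p=p),allow_pickle=True)
plan([.525,.3054,.16],27.2,n=5);
im=cv2.imread('pics/w13.png'); cv2.imwrite('pics/w13c.png',cv2.resize(im[110:260,185:330],None,fx=4,fy=4,interpolation=cv2.INTER_CUBIC)[:600])
print(proj(p,[.5448,.1099,.051]))
```

```text
t 10.72 [0.5447 0.1096 0.1307] b 70.07 e -42.87 lvl [ 0.02 -0.   -0.09] q [ 0.06 -0.01  1.88  0.    1.28 -1.16] F [-0.2  0.4 -0.3] op 0.0342
[[-0.0171, -0.0059, 0.0355], [-0.0222, -0.0059, 0.0325], [-0.0268, -0.0059, 0.0289], [-0.0308, -0.0059, 0.0245], [-0.0341, -0.0059, 0.0197]]
[[0, 8.57, 0], [0, 8.57, 0], [0, 8.57, 0], [0, 8.57, 0], [0.0, 8.57, -0.1]]
[255.4620101  198.87265408]
```

View pics/w13c.png

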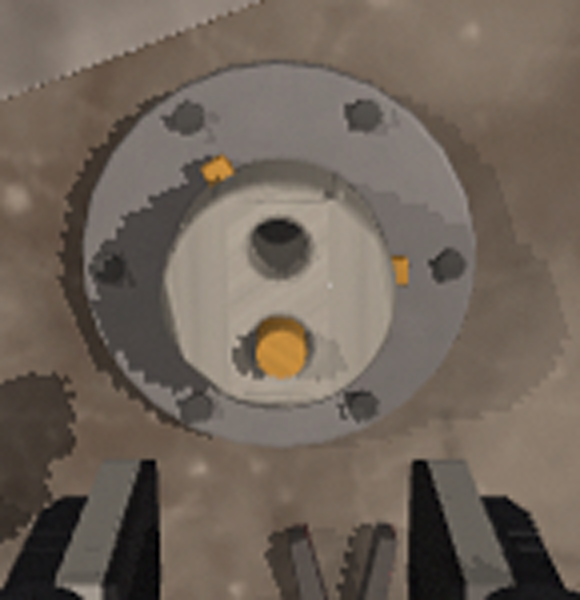

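>>> servo_tool:
  delta_pos:
    - [-0.017,-0.006,0.0355]
    - [-0.022,-0.004,0.0325]
    - [-0.027,0,0.029]
    - [-0.031,0,0.0245]
    - [-0.034,0,0.0195]
  dr:
    - [0,8.5,0]
    - [0,8.5,0]
    - [0,8.5,0]
    - [0,8.5,0]
    - [0,8.5,0]
  grip: [0.4,0.4,0.4,0.4,0.4]

```text
t: 11.35
tool_pos: [0.5245, 0.3081, 0.1398]
tool_rot: [-1.393, 0.874, -0.868]
contact_force: [0.9, 0.3, 0.7]
opening: 0.0342
```

>>> servo_tool:
  delta_pos:
    - [0,0,0]
  dr:
    - [0,0,0]
  grip: [0.4]

```text
t: 11.48
tool_pos: [0.5235, 0.31, 0.1393]
tool_rot: [-1.395, 0.872, -0.865]
contact_force: [0.8, -0.9, -0.1]
opening: 0.034
```

Run:
```python
from h import *
im,p=snap('wrist','w14.png'); np.save('w14.npy',dict(p=p),allow_pickle=True)
plan([.525,.3054,.08],27.2,n=2);
im=cv2.imread('pics/w14.png'); cv2.imwrite('pics/w14b.png',cv2.resize(im,(800,600),interpolation=cv2.INTER_CUBIC))
print(proj(p,[.525,.3054,.048])/.64)
```

```text
t 11.53 [0.5236 0.3088 0.1391] b 26.02 e 1.18 lvl [ 0.38 -0.   -0.04] q [ 0.41  0.1   1.74  0.    1.3  -0.04] F [-0.4  0.  -0.9] op 0.0344
[[0.0018, 0.0296, -0.0001], [0.0018, 0.0296, -0.0001]]
[[0, -0.59, 0], [0.4, -0.59, -0.0]]
[399.54120559 317.94817512]
```

View pics/w14b.png

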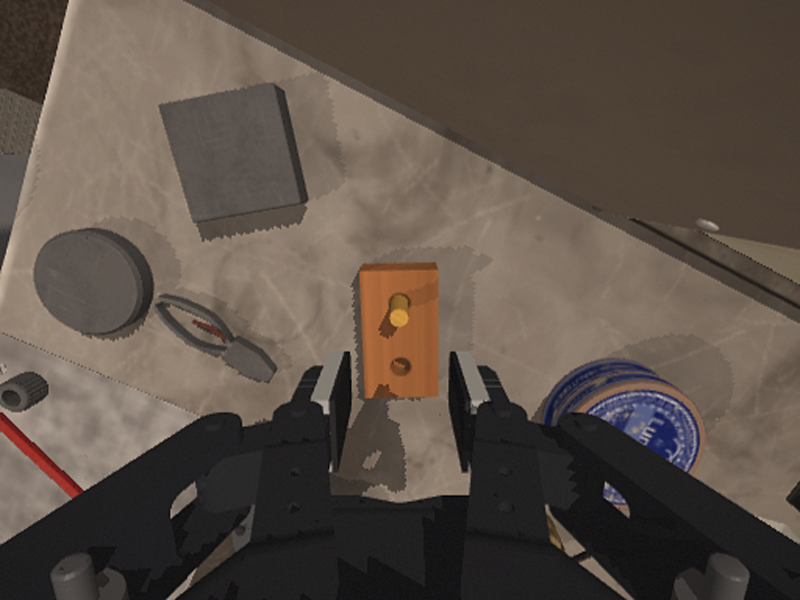

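Pin seen at (400,317), as predicted. Descend to 0.04 and grip.

>>> servo_tool:
  delta_pos:
    - [0.002,0.03,0]
    - [0.0015,0.03,0]
    - [0,0.02,0]
    - [0,0.01,0]
    - [0,0,0]
  dr:
    - [0,-0.6,0]
    - [0.4,-0.6,0]
    - [0,0,0]
    - [0,0,0]
    - [0,0,0]
  grip: [0.4,0.4,0.4,0.4,0.4]

```text
t: 12.15
tool_pos: [0.5257, 0.3014, 0.0467]
tool_rot: [-1.398, 0.852, -0.853]
contact_force: [-0.8, 0.5, 0.2]
opening: 0.0341
```

Run:
```python
from h import *
im,p=snap('wrist','w15.png')
plan([.525,.3054,.04],27.2,n=1);
print(proj(p,[.525,.3054,.048]))
```

```text
t 12.20 [0.5261 0.3017 0.0474] b 27.26 e -0.06 lvl [-0.06  0.    0.05] q [ 0.4   0.21  1.8  -0.    1.14 -0.08] F [ 0.2 -0.1 -0.1] op 0.0339
[[-0.0038, 0.0074, 0.0007]]
[[-0.1, 0.06, 0.0]]
[258.60513385 245.16035472]
```

View pics/w15.png

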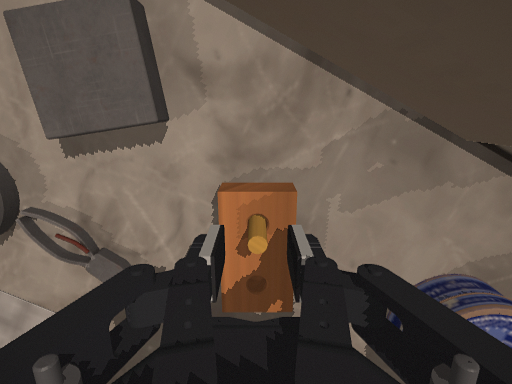

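>>> servo_tool:
  delta_pos:
    - [-0.004,0.006,0.0005]
    - [0,0.002,0]
    - [0,0,0]
  dr:
    - [0,0,0]
    - [0,0,0]
    - [0,0,0]
  grip: [0.4,0.4,0.4]

```text
t: 12.58
tool_pos: [0.5264, 0.3067, 0.0417]
tool_rot: [-1.393, 0.848, -0.854]
contact_force: [-0.5, -0.1, -0.4]
opening: 0.0339
```

Run:
```python
from h import *
plan([.525,.3054,.04],27.2,n=1);
```

```text
t 12.57 [0.5264 0.3067 0.0417] b 27.29 e -0.09 lvl [-0.32  0.    0.06] q [ 0.41  0.22  1.79 -0.    1.12 -0.07] F [-0.5 -0.1 -0.4] op 0.0339
[[0.0005, 0.0017, -0.0018]]
[[-0.3, 0.09, 0.1]]
```

>>> servo_tool:
  delta_pos:
    - [0.0005,0.0015,-0.0015]
    - [0,0,0]
    - [0,0,0]
    - [0,0,0]
  dr:
    - [-0.3,0,0]
    - [0,0,0]
    - [0,0,0]
    - [0,0,0]
  grip: [0.4,0,0,0]

```text
t: 13.08
tool_pos: [0.5255, 0.3057, 0.0406]
tool_rot: [-1.397, 0.85, -0.853]
contact_force: [-0.4, -0.6, -0.7]
opening: 0.0082
```

Run:
```python
from h import *
plan([.525,.3054,.04],27.2,n=1);
```

```text
t 13.07 [0.5255 0.3057 0.0406] b 27.30 e -0.10 lvl [-0.05  0.    0.07] q [ 0.41  0.22  1.79 -0.    1.13 -0.07] F [-0.4 -0.6 -0.7] op 0.0082
[[0.0, 0.0006, -0.0006]]
[[-0.1, 0.1, 0.1]]
```

>>> servo_tool:
  delta_pos:
    - [0,-0.03,0]
    - [0,-0.05,0]
    - [0,-0.02,0]
  dr:
    - [0,0,0]
    - [0,0,0]
    - [0,0,0]
  grip: [0,0,0]

```text
t: 13.45
tool_pos: [0.524, 0.305, 0.14]
tool_rot: [-1.402, 0.853, -0.851]
contact_force: [0.0, 0.3, 0.6]
opening: 0.0082
```

Run:
```python
from h import *
plan([.527,.115,.13],70,n=5);
```

```text
t 13.45 [0.524 0.305 0.14 ] b 27.28 e 42.72 lvl [ 0.23 -0.    0.05] q [ 0.4   0.1   1.75 -0.    1.3  -0.07] F [0.  0.3 0.6] op 0.0082
[[0.034, 0.002, -0.0169], [0.0312, 0.002, -0.0218], [0.0276, 0.002, -0.0261], [0.0234, 0.002, -0.0299], [0.0187, 0.002, -0.0331]]
[[0, -8.54, 0], [0, -8.54, 0], [0, -8.54, 0], [0, -8.54, 0], [0.2, -8.54, 0.0]]
```

>>> servo_tool:
  delta_pos:
    - [0.034,0,-0.017]
    - [0.031,0,-0.022]
    - [0.0275,0,-0.026]
    - [0.0235,0,-0.03]
    - [0.0185,0,-0.033]
  dr:
    - [0,-8.5,0]
    - [0,-8.5,0]
    - [0,-8.5,0]
    - [0,-8.5,0]
    - [0,-8.5,0]
  grip: [0,0,0,0,0]

```text
t: 14.08
tool_pos: [0.5274, 0.1123, 0.139]
tool_rot: [-1.558, 0.256, -0.252]
contact_force: [0.3, 1.2, -0.7]
opening: 0.0083
```

>>> servo_tool:
  delta_pos:
    - [0,0,0]
  dr:
    - [0,0,0]
  grip: [0]

```text
t: 14.2
tool_pos: [0.5269, 0.1103, 0.138]
tool_rot: [-1.558, 0.26, -0.253]
contact_force: [0.6, -0.1, -0.3]
opening: 0.0085
```

Run:
```python
from h import *
plan([.526,.1164,.09],70);
```

```text
t 14.20 [0.5269 0.1103 0.138 ] b 71.27 e -1.27 lvl [ 0.21 -0.   -0.22] q [ 0.07 -0.06  1.91 -0.    1.3  -1.17] F [ 0.6 -0.1 -0.3] op 0.0085
[[-0.0028, 0.048, 0.0055]]
[[0.2, 1.27, -0.2]]
```

>>> servo_tool:
  delta_pos:
    - [-0.0015,0.024,0.003]
    - [-0.0015,0.022,0.0025]
    - [0,0,0]
  dr:
    - [0.2,0.6,-0.2]
    - [0,0.6,0]
    - [0,0,0]
  grip: [0,0,0]

```text
t: 14.58
tool_pos: [0.5249, 0.1178, 0.0894]
tool_rot: [-1.552, 0.278, -0.274]
contact_force: [-0.9, -0.2, -0.1]
opening: 0.0083
```

Run:
```python
from h import *
im,p=snap('wrist','w16.png')
plan([.526,.1164,.08],70);
im=cv2.imread('pics/w16.png'); cv2.imwrite('pics/w16c.png',cv2.resize(im[110:260,185:330],None,fx=4,fy=4,interpolation=cv2.INTER_CUBIC)[:600])
print(proj(p,[.5259,.1166,.043]))
```

```text
t 14.62 [0.5257 0.1178 0.0907] b 69.85 e 0.15 lvl [-0.06  0.   -0.03] q [ 0.08 -0.    1.94  0.    1.2  -1.14] F [-0.3 -0.5  0.1] op 0.0086
[[0.0007, 0.0107, -0.0012]]
[[-0.1, -0.15, -0.0]]
[255.15780243 220.22597595]
```

View pics/w16c.png

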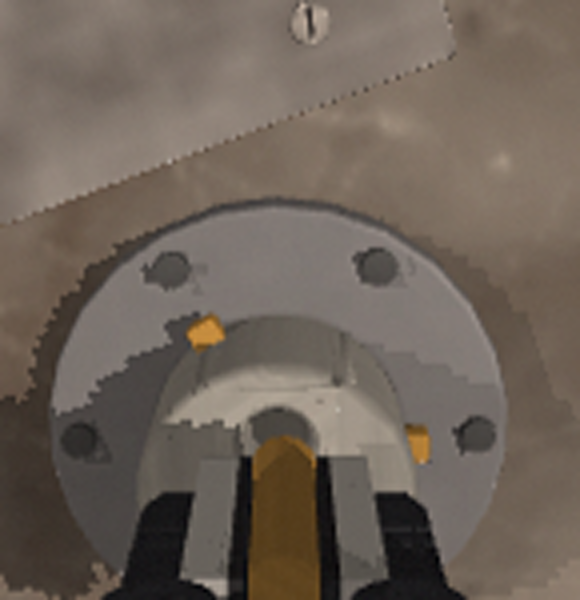

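>>> servo_tool:
  delta_pos:
    - [0.0005,0.006,-0.001]
    - [0,0.004,0]
    - [0,0,0]
  dr:
    - [0,0,0]
    - [0,0,0]
    - [0,0,0]
  grip: [0,0,0]

```text
t: 15.0
tool_pos: [0.5273, 0.1174, 0.0822]
tool_rot: [-1.551, 0.273, -0.278]
contact_force: [0.0, 0.5, -0.7]
opening: 0.0087
```

Run:
```python
from h import *
im,p=snap('wrist','w17.png')
plan([.526,.1164,.08],70);
im=cv2.imread('pics/w17.png'); cv2.imwrite('pics/w17c.png',cv2.resize(im[110:260,185:330],None,fx=4,fy=4,interpolation=cv2.INTER_CUBIC)[:600])
```

```text
t 15.05 [0.5274 0.1174 0.0824] b 69.87 e 0.13 lvl [-0.16  0.    0.17] q [ 0.08  0.01  1.94  0.    1.18 -1.14] F [ 0.4  0.1 -1. ] op 0.0082
[[-0.001, 0.0024, -0.0014]]
[[-0.2, -0.13, 0.2]]
```

View pics/w17c.png

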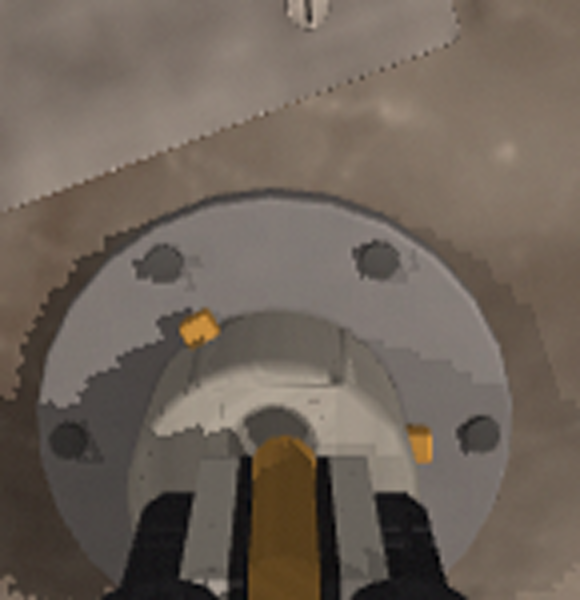

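>>> servo_tool:
  delta_pos:
    - [-0.001,0.002,-0.0014]
    - [0,0,0]
  dr:
    - [-0.1,0,0.2]
    - [0,0,0]
  grip: [0,0]

```text
t: 15.3
tool_pos: [0.5263, 0.1163, 0.0808]
tool_rot: [-1.552, 0.276, -0.276]
contact_force: [0.4, 1.0, 0.2]
opening: 0.0085
```

Run:
```python
from h import *
im,p=snap('wrist','w18.png')
plan([.526,.1164,.08],70);
im=cv2.imread('pics/w18.png'); cv2.imwrite('pics/w18c.png',cv2.resize(im[110:260,185:330],None,fx=4,fy=4,interpolation=cv2.INTER_CUBIC)[:600])
```

```text
t 15.35 [0.5264 0.1164 0.081 ] b 69.86 e 0.14 lvl [-0.09 -0.    0.03] q [ 0.08  0.01  1.95  0.    1.18 -1.14] F [ 0.1 -0.7 -0.5] op 0.0084
[[-0.0004, 0.001, -0.0001]]
[[-0.1, -0.14, 0.0]]
```

View pics/w18c.png

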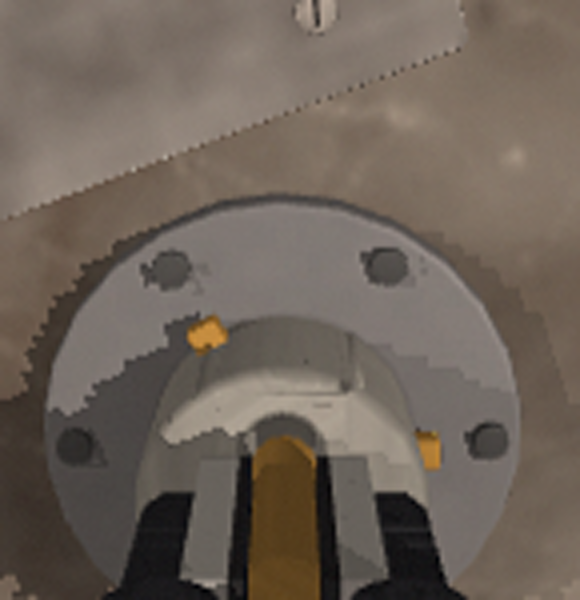

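>>> servo_tool:
  delta_pos:
    - [-0.0002,0.007,0]
    - [0,0.007,0]
    - [0,0.005,0]
    - [0,0.002,0]
  dr:
    - [0,0,0]
    - [0,0,0]
    - [0,0,0]
    - [0,0,0]
  grip: [0,0,0,0]

```text
t: 15.85
tool_pos: [0.5261, 0.1164, 0.0583]
tool_rot: [-1.552, 0.276, -0.276]
contact_force: [0.4, 0.1, -0.5]
opening: 0.0083
```

Run:
```python
from h import *
plan([.526,.1164,.08],70);
```

```text
t 15.85 [0.5261 0.1164 0.0583] b 69.85 e 0.15 lvl [-0.08  0.    0.  ] q [ 0.08  0.04  1.96  0.    1.14 -1.14] F [ 0.4  0.1 -0.5] op 0.0083
[[-0.0001, -0.0217, -0.0]]
[[-0.1, -0.15, 0.0]]
```

>>> servo_tool:
  delta_pos:
    - [0,0,0]
    - [0,0,0]
    - [0,-0.02,0]
    - [0,-0.05,0]
    - [0,-0.03,0]
  dr:
    - [0,0,0]
    - [0,0,0]
    - [0,0,0]
    - [0,0,0]
    - [0,0,0]
  grip: [0.3,0.3,0.3,0.6,0.9]

```text
t: 16.48
tool_pos: [0.5241, 0.1161, 0.1579]
tool_rot: [-1.553, 0.281, -0.271]
contact_force: [1.2, 0.1, -0.1]
opening: 0.061
```

Run:
```python
from h import *
im,p=snap('wrist','w19.png'); np.save('w19.npy',dict(p=p),allow_pickle=True)
cv2.imwrite('pics/w19b.png',cv2.resize(im[:,:,::-1],(800,600),interpolation=cv2.INTER_CUBIC))
print(proj(p,[.556,-.032,.065])/.64)
plan([.556,-.033,.2],ryt=70,n=7)
```

```text
[176.44530493 445.06428313]
t 16.52 [0.526  0.1163 0.1618] b 69.85 e -70.00 lvl [-0.06  0.   -0.04] q [ 0.08 -0.09  1.89  0.    1.34 -1.14] F [1.8 0.8 2.5] op 0.0683
[[0.0114, -0.0055, -0.0185], [0.0144, -0.0055, -0.0163], [0.017, -0.0055, -0.0135], [0.0191, -0.0055, -0.0104], [0.0206, -0.0055, -0.0069], [0.0215, -0.0055, -0.0032], [0.0217, -0.0055, 0.0006]]
[[0, 10.0, 0], [0, 10.0, 0], [0, 10.0, 0], [0, 10.0, 0], [0, 10.0, 0], [0, 10.0, 0], [-0.1, 10.0, -0.0]]
```

View pics/w19b.png

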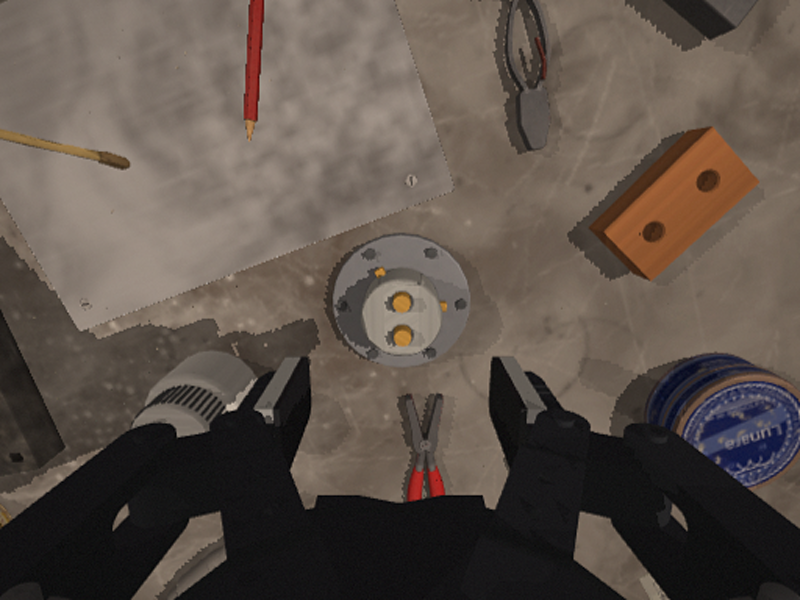

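>>> servo_tool:
  delta_pos:
    - [0.0115,-0.0055,-0.0185]
    - [0.0145,-0.0055,-0.0165]
    - [0.017,-0.0055,-0.0135]
    - [0.019,-0.0055,-0.0105]
    - [0.0205,-0.0055,-0.007]
  dr:
    - [0,10,0]
    - [0,10,0]
    - [0,10,0]
    - [0,10,0]
    - [0,10,0]
  grip: [1,1,1,1,1]

```text
t: 17.15
tool_pos: [0.5472, 0.0077, 0.1909]
tool_rot: [-1.341, 0.967, -0.971]
contact_force: [0.4, -0.9, -1.6]
opening: 0.0852
```

>>> servo_tool:
  delta_pos:
    - [0.0215,-0.0055,-0.003]
    - [0.0215,-0.0055,0.0005]
    - [0,0,0]
  dr:
    - [0,10,0]
    - [0,10,0]
    - [0,0,0]
  grip: [1,1,1]

```text
t: 17.52
tool_pos: [0.5552, -0.0374, 0.2019]
tool_rot: [-1.185, 1.236, -1.24]
contact_force: [0.2, 0.2, -0.7]
opening: 0.0854
```

Run:
```python
from h import *
im,p=snap('wrist','w20.png'); np.save('w20.npy',dict(p=p),allow_pickle=True)
cv2.imwrite('pics/w20b.png',cv2.resize(im[:,:,::-1],(800,600),interpolation=cv2.INTER_CUBIC))
print(proj(p,[.556,-.032,.065])/.64)
plan([.556,-.033,.12],0,n=2)
```

```text
[399.13989312 279.16724451]
t 17.57 [ 0.5548 -0.0366  0.2014] b -2.24 e 2.24 lvl [-0.23  0.   -0.12] q [-0.2  -0.08  1.82  0.    1.4  -0.16] F [-1.  -0.4  0.9] op 0.0857
[[-0.0018, 0.0407, 0.0005], [-0.0018, 0.0407, 0.0006]]
[[0, -1.12, 0], [-0.2, -1.12, -0.1]]
```

View pics/w20b.png

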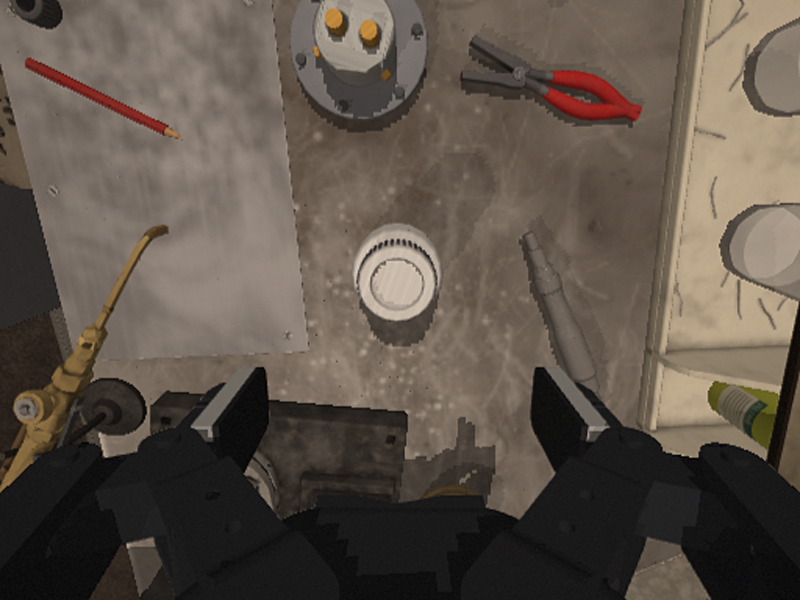

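Run:
```python
from h import *
p=np.load('w20.npy',allow_pickle=True).item()['p']
im=cv2.imread('pics/w20.png'); cv2.imwrite('pics/w20c.png',cv2.resize(im[140:225,215:295],None,fx=7,fy=7,interpolation=cv2.INTER_CUBIC)[:600])
print(atz(p,398*.64,282*.64,.065))
```

```text
[ 0.55522417 -0.03376216  0.065     ]
```

View pics/w20c.png

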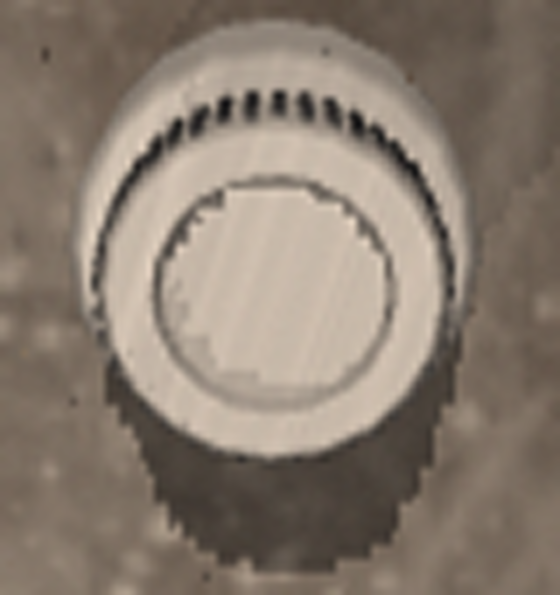

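Run:
```python
from h import *
p=np.load('w20.npy',allow_pickle=True).item()['p']
C=atz(p,254.1,181.6,.065);print(C)
plan([*C[:2],.12],0,n=2)
```

```text
[ 0.55458023 -0.03484699  0.065     ]
t 17.57 [ 0.5548 -0.0366  0.2014] b -2.24 e 2.24 lvl [-0.23  0.   -0.12] q [-0.2  -0.08  1.82  0.    1.4  -0.16] F [-1.  -0.4  0.9] op 0.0857
[[-0.0009, 0.0407, -0.0001], [-0.0009, 0.0407, -0.0001]]
[[0, -1.12, 0], [-0.2, -1.12, -0.1]]
```

>>> servo_tool:
  delta_pos:
    - [-0.001,0.04,0]
    - [-0.001,0.04,0]
    - [0,0.03,0]
    - [0,0,0]
  dr:
    - [0,-1,0]
    - [-0.2,-1,0]
    - [0,0,0]
    - [0,0,0]
  grip: [1,1,1,1]

```text
t: 18.08
tool_pos: [0.5548, -0.0311, 0.0882]
tool_rot: [-1.21, 1.204, -1.202]
contact_force: [-0.3, 0.8, 0.5]
opening: 0.0854
```

Run:
```python
from h import *
im,p=snap('wrist','w21.png'); np.save('w21.npy',dict(p=p),allow_pickle=True)
cv2.imwrite('pics/w21b.png',cv2.resize(im[:,:,::-1],(800,600),interpolation=cv2.INTER_CUBIC))
print(proj(p,[.5546,-.0345,.065])/.64)
plan([.5546,-.0345,.056],0,n=2)
```

```text
[398.57263291 371.11434061]
t 18.12 [ 0.5561 -0.0313  0.09  ] b 0.45 e -0.45 lvl [-0.26 -0.   -0.15] q [-0.19  0.04  1.9   0.    1.2  -0.2 ] F [-0.6  0.   0.6] op 0.0856
[[0.0016, 0.017, -0.0008], [0.0016, 0.017, -0.0008]]
[[0, 0.22, 0], [-0.3, 0.22, -0.1]]
```

View pics/w21b.png

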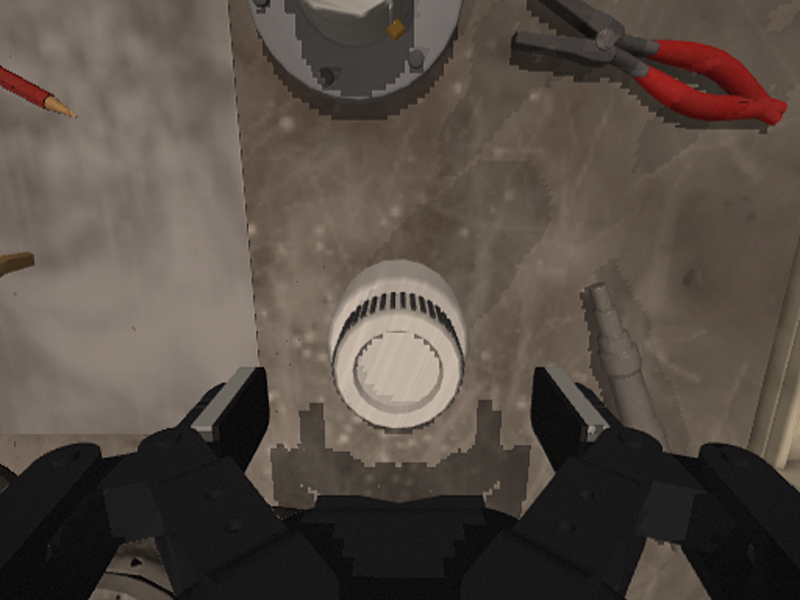

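>>> servo_tool:
  delta_pos:
    - [0.002,0.014,-0.0015]
    - [0.001,0.014,0]
    - [0,0.005,0]
    - [0,0,0]
  dr:
    - [0,0.4,0]
    - [-0.3,0,-0.1]
    - [0,0,0]
    - [0,0,0]
  grip: [1,1,1,1]

```text
t: 18.62
tool_pos: [0.5574, -0.0345, 0.0589]
tool_rot: [-1.206, 1.203, -1.211]
contact_force: [0.4, -0.2, 0.1]
opening: 0.0855
```

Run:
```python
from h import *
plan([.5546,-.0342,.056],0,n=1)
```

```text
t 18.62 [ 0.5574 -0.0345  0.0589] b 0.12 e -0.12 lvl [-0.32  0.    0.02] q [-0.2   0.08  1.91  0.    1.14 -0.2 ] F [ 0.4 -0.2  0.1] op 0.0855
[[-0.0003, 0.0029, -0.0028]]
[[-0.3, 0.12, 0.0]]
```

>>> servo_tool:
  delta_pos:
    - [0,0.003,-0.0028]
    - [0,0,0]
  dr:
    - [-0.3,0,0]
    - [0,0,0]
  grip: [1,1]

```text
t: 18.88
tool_pos: [0.5549, -0.0347, 0.0563]
tool_rot: [-1.21, 1.207, -1.209]
contact_force: [0.3, 0.5, 0.4]
opening: 0.0855
```

Run:
```python
from h import *
plan([.5546,-.0342,.056],0,n=1)
```

```text
t 18.88 [ 0.5549 -0.0347  0.0563] b 0.12 e -0.12 lvl [-0.06  0.    0.04] q [-0.2   0.08  1.92 -0.    1.14 -0.2 ] F [0.3 0.5 0.4] op 0.0855
[[-0.0005, 0.0003, -0.0003]]
[[-0.1, 0.12, 0.0]]
```

>>> servo_tool:
  delta_pos:
    - [0,0,0]
    - [0,0,0]
    - [0,0,0]
    - [0,0,0]
  dr:
    - [0,0,0]
    - [0,0,0]
    - [0,0,0]
    - [0,0,0]
  grip: [0.4,0.4,0.4,0.4]
  grip_force: 60

```text
t: 19.38
tool_pos: [0.5557, -0.0349, 0.0574]
tool_rot: [-1.209, 1.205, -1.21]
contact_force: [0.6, 0.4, 0.1]
opening: 0.0486
```

Run:
```python
from h import *
im,p=snap('wrist','w22.png'); np.save('w22.npy',dict(p=p),allow_pickle=True)
plan([.5546,-.0342,.056],0,n=1)
```

```text
t 19.43 [ 0.5557 -0.0348  0.0574] b 0.12 e -0.12 lvl [-0.17  0.    0.06] q [-0.2   0.08  1.91 -0.    1.14 -0.2 ] F [ 0.7 -0.7 -0.3] op 0.0482
[[-0.0006, 0.0014, -0.0011]]
[[-0.2, 0.12, 0.1]]
```

View pics/w22.png

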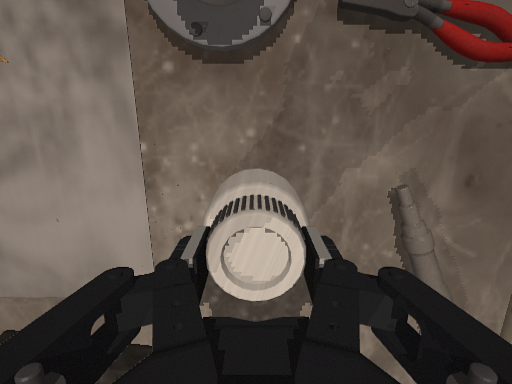

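Run:
```python
from h import *
p=np.load('w22.npy',allow_pickle=True).item()['p']
im=cv2.imread('pics/w22.png'); cv2.imwrite('pics/w22c.png',cv2.resize(im[190:310,195:315],None,fx=5,fy=5,interpolation=cv2.INTER_CUBIC))
for c in [(256,254)]: print(atz(p,*c,.065))
for y in (-.025,0,.025):
    print(proj(p,[.5546,-.0342+y,.065]),proj(p,[.5546+y,-.0342,.065]))
```

```text
[ 0.55586488 -0.03247219  0.065     ]
[253.31320217 302.46284595] [200.58270744 257.25968585]
[253.32350357 257.28787078] [253.32350357 257.28787078]
[253.33488785 207.36408677] [305.99214933 257.31601715]
```

View pics/w22c.png

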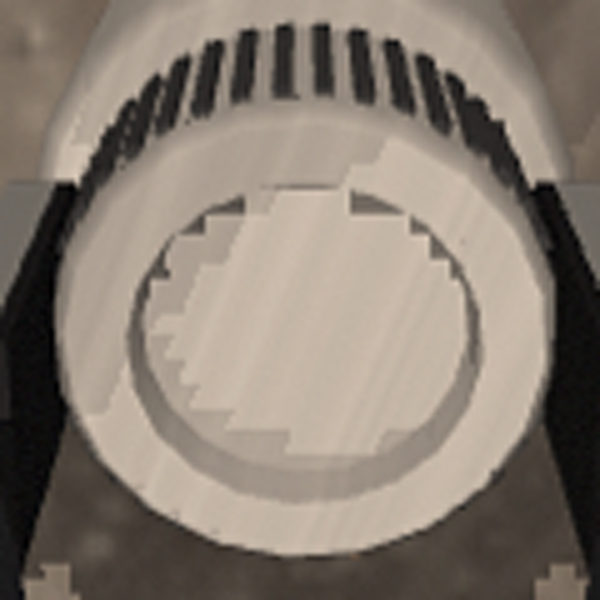

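>>> servo_tool:
  delta_pos:
    - [0,-0.03,0]
    - [0,-0.05,0]
    - [0,0,0]
  dr:
    - [0,0,0]
    - [0,0,0]
    - [0,0,0]
  grip: [0.4,0.4,0.4]

```text
t: 19.8
tool_pos: [0.5536, -0.0344, 0.1367]
tool_rot: [-1.212, 1.209, -1.206]
contact_force: [0.3, -1.2, -1.9]
opening: 0.0479
```

Run:
```python
from h import *
plan([.5355,.1131,.14],0,n=4)
```

```text
t 19.80 [ 0.5536 -0.0344  0.1367] b 0.12 e -0.12 lvl [ 0.14  0.   -0.  ] q [-0.2  -0.02  1.87 -0.    1.29 -0.2 ] F [ 0.3 -1.2 -1.9] op 0.0479
[[-0.0369, -0.0008, -0.0044], [-0.0369, -0.0008, -0.0045], [-0.0369, -0.0008, -0.0045], [-0.0369, -0.0008, -0.0045]]
[[0, 0.03, 0], [0, 0.03, 0], [0, 0.03, 0], [0.1, 0.03, -0.0]]
```

>>> servo_tool:
  delta_pos:
    - [-0.036,0,-0.0045]
    - [-0.036,0,-0.0045]
    - [-0.036,0,-0.0045]
    - [-0.03,0,-0.0045]
    - [0,0,0]
  dr:
    - [0,0,0]
    - [0,0,0]
    - [0,0,0]
    - [0,0,0]
    - [0,0,0]
  grip: [0.4,0.4,0.4,0.4,0.4]

```text
t: 20.42
tool_pos: [0.53, 0.1069, 0.1287]
tool_rot: [-1.22, 1.22, -1.202]
contact_force: [0.6, -0.9, -2.0]
opening: 0.0481
```

Run:
```python
from h import *
plan([.5355,.1131,.125],0,n=1)
```

```text
t 20.43 [0.53   0.1069 0.1287] b 0.01 e -0.01 lvl [ 0.83 -0.   -0.  ] q [ 0.06 -0.04  1.9   0.    1.29  0.06] F [ 0.6 -0.9 -2. ] op 0.0481
[[-0.0062, 0.0037, 0.0055]]
[[0.8, 0.01, -0.0]]
```

>>> servo_tool:
  delta_pos:
    - [-0.006,0,0.0055]
    - [0,0,0]
    - [0,0,0]
  dr:
    - [0.8,0,0]
    - [0,0,0]
    - [0,0,0]
  grip: [0.4,0.4,0.4]

```text
t: 20.8
tool_pos: [0.5349, 0.1115, 0.1264]
tool_rot: [-1.212, 1.212, -1.21]
contact_force: [0.9, 0.8, -1.1]
opening: 0.0483
```

Run:
```python
from h import *
im,p=snap('wrist','w23.png'); np.save('w23.npy',dict(p=p),allow_pickle=True)
plan([.5355,.1131,.125],0,n=1)
im=ctrl.get_image('side'); cv2.imwrite('pics/s23.png',cv2.resize(im[140:260,180:330,::-1],None,fx=5,fy=5,interpolation=cv2.INTER_CUBIC))
```

```text
t 20.85 [0.535  0.1115 0.1264] b -0.09 e 0.09 lvl [ 0.17 -0.    0.06] q [ 0.07 -0.03  1.9  -0.    1.27  0.07] F [ 0.2 -0.8 -1.4] op 0.0479
[[-0.0016, 0.0014, 0.0005]]
[[0.2, -0.09, 0.1]]
```

View pics/w23.png

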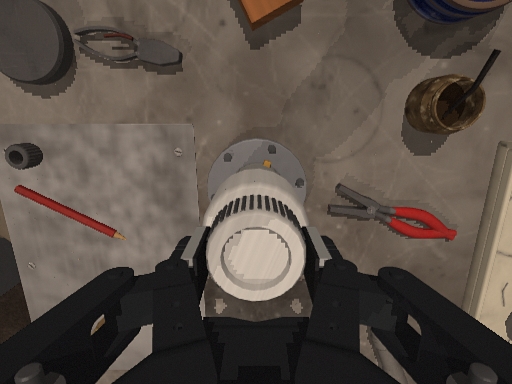

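View pics/s23.png

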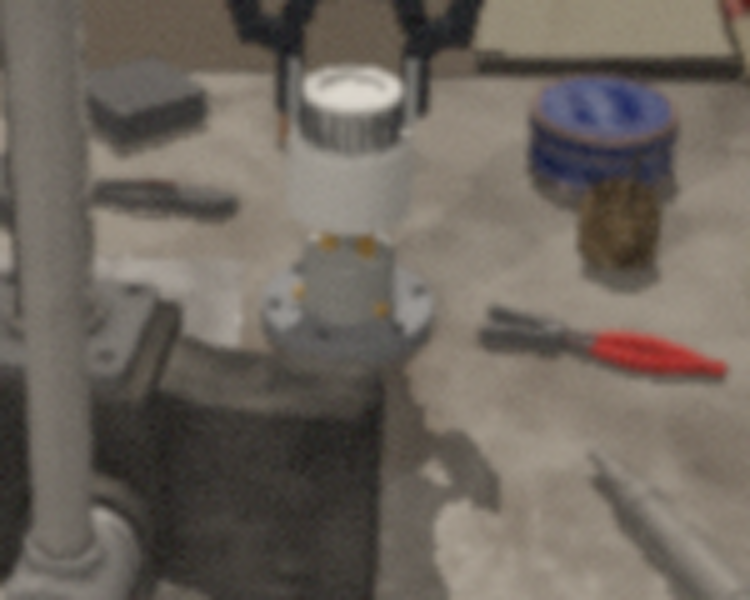

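>>> servo_tool:
  delta_pos:
    - [-0.0015,0.006,0.0005]
    - [0,0.006,0]
    - [0,0.006,0]
    - [0,0,0]
  dr:
    - [0.2,0,0]
    - [0,0,0]
    - [0,0,0]
    - [0,0,0]
  grip: [0.4,0.4,0.4,0.4]

```text
t: 21.4
tool_pos: [0.5354, 0.1126, 0.107]
tool_rot: [-1.208, 1.21, -1.212]
contact_force: [-0.7, 0.5, -1.7]
opening: 0.0479
```

Run:
```python
from h import *
plan([.5355,.1131,.104],0,n=1)
```

```text
t 21.40 [0.5354 0.1126 0.107 ] b -0.14 e 0.14 lvl [-0.03 -0.    0.06] q [ 0.07 -0.    1.91 -0.    1.23  0.07] F [-0.7  0.5 -1.7] op 0.0479
[[-0.0005, 0.003, 0.0001]]
[[-0.0, -0.14, 0.1]]
```

>>> servo_tool:
  delta_pos:
    - [-0.0005,0.004,0]
    - [0,0.004,0]
    - [0,0.004,0]
    - [0,0.002,0]
  dr:
    - [0,0,0]
    - [0,0,0]
    - [0,0,0]
    - [0,0,0]
  grip: [0.4,0.4,0.4,0.4]

```text
t: 21.9
tool_pos: [0.5357, 0.1132, 0.0924]
tool_rot: [-1.208, 1.21, -1.212]
contact_force: [-0.9, 0.3, -0.7]
opening: 0.0482
```

Run:
```python
from h import *
im=ctrl.get_image('side'); cv2.imwrite('pics/s24.png',cv2.resize(im[140:260,180:330,::-1],None,fx=5,fy=5,interpolation=cv2.INTER_CUBIC))
plan([.5355,.1131,.078],0,n=1)
```

```text
t 21.95 [0.5356 0.1131 0.0922] b -0.14 e 0.14 lvl [-0.05 -0.    0.06] q [ 0.07  0.01  1.92 -0.    1.21  0.08] F [-0.9 -0.3 -2.3] op 0.0480
[[0.0, 0.0142, -0.0001]]
[[-0.1, -0.14, 0.1]]
```

View pics/s24.png

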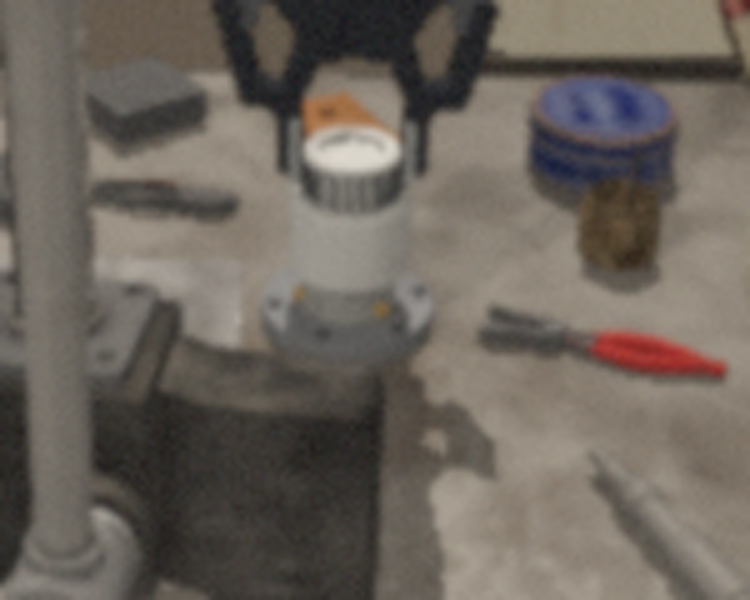

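>>> servo_tool:
  delta_pos:
    - [0,0.005,0]
    - [0,0.005,0]
    - [0,0.003,0]
    - [0,0.002,0]
  dr:
    - [0,0,0]
    - [0,0,0]
    - [0,0,0]
    - [0,0,0]
  grip: [0.4,0.4,0.4,0.4]

```text
t: 22.45
tool_pos: [0.5361, 0.1133, 0.0782]
tool_rot: [-1.208, 1.21, -1.212]
contact_force: [-7.5, 0.1, 16.1]
opening: 0.0482
```

Run:
```python
from h import *
plan([.5355,.1131,.0784],0,n=1)
```

```text
t 22.45 [0.5361 0.1133 0.0782] b -0.13 e 0.13 lvl [-0.04  0.    0.06] q [ 0.07  0.04  1.93 -0.    1.18  0.08] F [-7.5  0.1 16.1] op 0.0482
[[0.0002, -0.0002, -0.0006]]
[[-0.0, -0.13, 0.1]]
```

>>> servo_tool:
  delta_pos:
    - [0,0.0005,-0.0006]
    - [0,0.001,0]
    - [0,0.001,0]
    - [0,0.001,0]
    - [0,0.001,0]
  dr:
    - [0,-4,0]
    - [0,-4,0]
    - [0,-4,0]
    - [0,-4,0]
    - [0,-4,0]
  grip: [0.4,0.4,0.4,0.4,0.4]

```text
t: 23.08
tool_pos: [0.5365, 0.1134, 0.0783]
tool_rot: [-1.358, 0.942, -0.943]
contact_force: [-3.8, -0.7, 4.2]
opening: 0.0483
```

Run:
```python
from h import *
plan([.5355,.1131,.0784],n=1); o=ctrl.get_obs(); print(o['wrist_torque'].round(2))
```

```text
t 23.07 [0.5365 0.1134 0.0783] b 20.45 e 0.00 lvl [ 0.01 -0.    0.06] q [ 0.07  0.04  1.92 -0.    1.18 -0.28] F [-3.8 -0.7  4.2] op 0.0483
[[-0.0001, -0.0001, -0.001]]
[[0.0, 0.0, 0.1]]
[-0.1   0.67 -0.13]
```

>>> servo_tool:
  delta_pos:
    - [0,0.0015,-0.0007]
    - [0,0.0012,0]
    - [0,0.0012,0]
    - [0,0.0012,0]
    - [0,0.0012,0]
  dr:
    - [0,-4,0]
    - [0,-4,0]
    - [0,-4,0]
    - [0,-4,0]
    - [0,-4,0]
  grip: [0.4,0.4,0.4,0.4,0.4]

```text
t: 23.7
tool_pos: [0.5368, 0.1132, 0.0783]
tool_rot: [-1.468, 0.668, -0.667]
contact_force: [-3.8, -1.1, 6.4]
opening: 0.0484
```

Run:
```python
from h import *
plan([.5355,.1131,.0784],n=1); o=ctrl.get_obs(); print(o['wrist_torque'].round(2))
```

```text
t 23.70 [0.5368 0.1132 0.0783] b 41.03 e 0.00 lvl [ 0.11 -0.    0.  ] q [ 0.07  0.04  1.92 -0.    1.18 -0.64] F [-3.8 -1.1  6.4] op 0.0484
[[-0.0008, -0.0001, -0.001]]
[[0.1, 0.0, 0.0]]
[-0.12  0.75 -0.16]
```

>>> servo_tool:
  delta_pos:
    - [-0.0008,0.0015,-0.0008]
    - [0,0.0015,0]
    - [0,0.0015,0]
    - [0,0.0015,0]
    - [0,0.0015,0]
  dr:
    - [0,-4,0]
    - [0,-4,0]
    - [0,-4,0]
    - [0,-4,0]
    - [0,-4,0]
  grip: [0.4,0.4,0.4,0.4,0.4]

```text
t: 24.32
tool_pos: [0.5368, 0.1133, 0.0767]
tool_rot: [-1.538, 0.39, -0.387]
contact_force: [-0.3, -1.0, -1.1]
opening: 0.048
```

Run:
```python
from h import *
plan([.5355,.1131,.0784],n=1); o=ctrl.get_obs(); print(o['wrist_torque'].round(2))
im,p=snap('wrist','w25.png')
```

```text
t 24.32 [0.5368 0.1133 0.0767] b 61.62 e 0.00 lvl [ 0.13 -0.   -0.06] q [ 0.07  0.04  1.92 -0.    1.18 -1.  ] F [-0.3 -1.  -1.1] op 0.0480
[[-0.001, -0.0017, -0.0008]]
[[0.1, 0.0, -0.1]]
[-0.03  0.29  0.01]
```

View pics/w25.png

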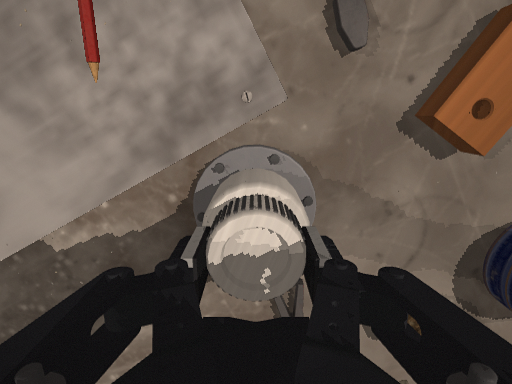

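>>> servo_tool:
  delta_pos:
    - [-0.0005,0.002,-0.0004]
    - [0,0.002,0]
  dr:
    - [0,0,0]
    - [0,0,0]
  grip: [0.4,0.4]

```text
t: 24.62
tool_pos: [0.5365, 0.1132, 0.0724]
tool_rot: [-1.537, 0.389, -0.388]
contact_force: [-0.7, 0.2, 0.8]
opening: 0.0478
```

Run:
```python
from h import *
plan([.5355,.1131,.0784],n=1); o=ctrl.get_obs(); print(o['wrist_torque'].round(2))
```

```text
t 24.62 [0.5365 0.1132 0.0724] b 61.61 e 0.00 lvl [ 0.09 -0.    0.01] q [ 0.07  0.05  1.93 -0.    1.17 -1.  ] F [-0.7  0.2  0.8] op 0.0478
[[-0.0008, -0.006, -0.0006]]
[[0.1, 0.0, 0.0]]
[-0.01  0.02  0.  ]
```

>>> servo_tool:
  delta_pos:
    - [0,0.002,0]
    - [0,0.002,0]
    - [0,0.002,0]
  dr:
    - [0,0,0]
    - [0,0,0]
    - [0,0,0]
  grip: [0.4,0.4,0.4]

```text
t: 25.0
tool_pos: [0.5372, 0.113, 0.0696]
tool_rot: [-1.538, 0.39, -0.388]
contact_force: [-8.7, -1.0, 16.9]
opening: 0.0483
```

Run:
```python
from h import *
plan([.5355,.1131,.0694],n=1); o=ctrl.get_obs(); print(o['wrist_torque'].round(2))
```

```text
t 25.00 [0.5372 0.113  0.0696] b 61.57 e 0.00 lvl [ 0.17 -0.   -0.03] q [ 0.07  0.05  1.93 -0.    1.17 -1.  ] F [-8.7 -1.  16.9] op 0.0483
[[-0.0016, 0.0002, -0.0007]]
[[0.2, 0.0, -0.0]]
[-0.13  1.58  0.03]
```

>>> servo_tool:
  delta_pos:
    - [-0.0013,0.0015,-0.0006]
    - [0,0.0015,0]
  dr:
    - [0,0,0]
    - [0,0,0]
  grip: [0.4,0.4]

```text
t: 25.25
tool_pos: [0.5371, 0.113, 0.0697]
tool_rot: [-1.538, 0.389, -0.39]
contact_force: [-5.8, -0.9, 8.9]
opening: 0.0483
```

Run:
```python
from h import *
plan([.5355,.1131,.0694],n=1)
im,p=snap('wrist','w26.png')
im=ctrl.get_image('side'); cv2.imwrite('pics/s26.png',cv2.resize(im[140:260,180:330,::-1],None,fx=5,fy=5,interpolation=cv2.INTER_CUBIC))
plan([.5355,.1131,.0694],n=1)
```

```text
t 25.25 [0.5371 0.113  0.0697] b 61.55 e 0.00 lvl [ 0.14 -0.    0.08] q [ 0.07  0.05  1.93 -0.    1.17 -1.  ] F [-5.8 -0.9  8.9] op 0.0483
[[-0.0014, 0.0003, -0.0007]]
[[0.1, 0.0, 0.1]]
t 25.35 [0.5371 0.113  0.0697] b 61.55 e 0.00 lvl [0.14 0.   0.07] q [ 0.07  0.05  1.93 -0.    1.17 -1.  ] F [-4.7 -0.6  8.5] op 0.0483
[[-0.0014, 0.0003, -0.0007]]
[[0.1, 0.0, 0.1]]
```

View pics/s26.png

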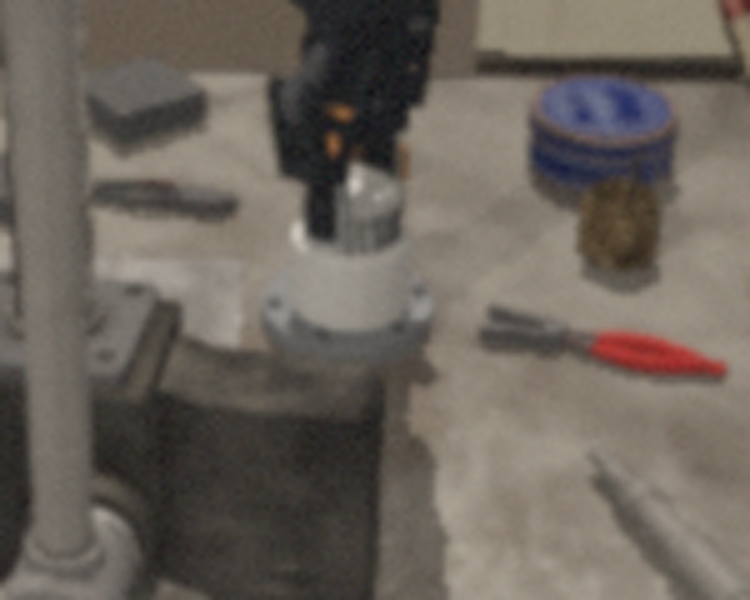

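View pics/w26.png

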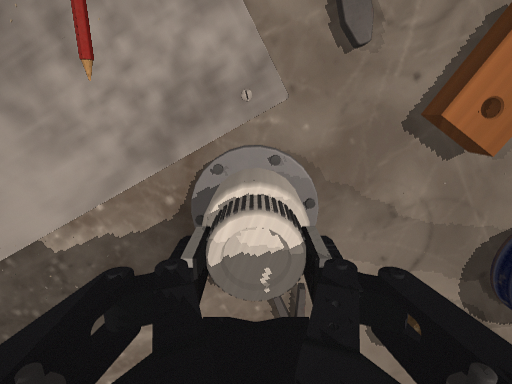

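>>> servo_tool:
  delta_pos:
    - [-0.0008,0.003,-0.0004]
    - [-0.0004,0.003,0]
    - [0,0.003,0]
  dr:
    - [0,0,0]
    - [0,0,0]
    - [0,0,0]
  grip: [0.4,0.4,0.4]

```text
t: 25.72
tool_pos: [0.5371, 0.1132, 0.0696]
tool_rot: [-1.54, 0.391, -0.388]
contact_force: [-12.0, -1.4, 20.2]
opening: 0.0483
```

Run:
```python
from h import *
plan([.5355,.1131,.0694],n=1)
im,p=snap('side','s27.png')
plan([.5355,.1131,.0694],n=1)
o=ctrl.get_obs();print(o['dq'].round(4))
```

```text
t 25.73 [0.5371 0.1132 0.0696] b 61.57 e 0.00 lvl [ 0.29 -0.   -0.02] q [ 0.07  0.05  1.92 -0.    1.17 -1.  ] F [-12.   -1.4  20.2] op 0.0483
[[-0.0014, 0.0002, -0.0008]]
[[0.3, 0.0, -0.0]]
t 25.77 [0.5371 0.1131 0.0695] b 61.57 e 0.00 lvl [ 0.3  -0.   -0.03] q [ 0.07  0.05  1.92 -0.    1.17 -1.  ] F [-10.6  -2.6  19.6] op 0.0477
[[-0.0014, 0.0001, -0.0008]]
[[0.3, 0.0, -0.0]]
[ 0.0019 -0.0012  0.0024  0.0001 -0.003  -0.0021]
```

Run:
```python
from h import *
print(ctrl.finish_job())
plan([.5355,.1131,.0694],n=1)
```

```text
the job is handed in; nothing more can be done
None
the job is handed in; nothing more can be done
```

The job is handed in: both pins are in the bores, and the collar is down on the flange with the gripper still holding and pressing it. It took 25.8 s of the 72 s allowed. No verdict was reported.

**What I did:** I dropped one pin into each bore, and the wrist picture afterwards showed both standing in the spigot. I set the collar over the spigot until its rim rested on the lugs, at a tool height of 78 mm. After about 60° of turning it dropped into the keyways, and I pushed it straight down from there.

**Last checks:**
- **Seated:** The tool height was 69.6 mm, which puts the rim at about 12.2 mm (home is 12). It stayed there when the upward force on the tool rose from 8.5 N to about 20 N, so the collar was seated rather than held up by the springs.
- **Upright and still:** The tool tilt was about 0.3° and joint speeds were close to zero. The side picture taken just before the final push showed the collar sitting on the flange.
- **Bystanders:** None was touched knowingly. I did not measure their positions again, but the ones in view looked unmoved.

**One disagreement:** The tool read about 1.6 mm in +x from my estimate of the hub's axis, with about 11 N sideways force. The spigot limits the collar itself to about 1 mm off the axis, inside the 3 mm allowed, so I left it.

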